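# Humidity gauge check of a loaded dry-storage cabinet

## Robot

A 7-joint arm with a two-finger parallel gripper is mounted at the origin on the work surface. World frame = base frame: x ahead of the robot, y to its left, z up, the work surface at z = 0. Lengths are in m, angles in rad, forces in N, time in s.
With the tool pointing down it reaches from about 0.425 to 0.925 m from the base axis. Payload 6.8 kg.
Tool frame: the origin (TCP) lies at the very end of the fingers, on their centre line; the grasp point (between the pads) lies r.grip_depth behind it (r.grip_depth is the distance from the TCP to the grasp point, in m); z points along the fingers, x is the direction in which the jaws open and shut, and the axes are right-handed (so a half turn about z gives the same grasp; the last joint's range is limited). The gripper opens to 85 mm and grips with 20 to 120 N. Pads are 22 mm wide; open, the fingers measure 114 mm over their backs; the gripper's body (76 mm by 85 mm) begins 54 mm behind the grasp point. The pads swing forward as they close: fully open they stand 13 mm farther back than shut.
Start: joints at [1.143, 0.477, 0.022, 1.555, -0.011, 1.109, -0.083], TCP at [0.212, -0.641, 0.211] pointing down, gripper open.
Joint ranges: [-2.96, 2.96], [-0.34, 2.1], [-1.41, 1.46], [0.24, 2.44], [-1.37, 4.51], [0.17, 1.92], [-2.96, 2.96]. Speed limits (rad/s): [2.39, 2.39, 3.14, 3.14, 3.14, 3.14, 3.14].

## Interface

Orientations are given as a rotation vector (axis times angle).
In Python, from bench import readout, grab_frame, workorder, r gives the robot as it stands.
- The arm moves only by the shell command python3 -m handwheel 'ROWS' [FORCE]. ROWS is text: rows parted by semicolons, each of 7 numbers parted by spaces: the shift along the tool's x, y, z in mm, then the turn, a rotation vector about the tool's x, y, z in degrees, then the finger opening in mm, from 0 to 85.4. A call has 1 to 12 rows; each row is the pose to reach, as a shift and turn from the pose commanded when the call began, along the tool's axes at that moment; what a row does not reach only later rows make up. A row lasts 1/8 s, in which the tool goes at most 62.5 mm and 10.7 degrees, less where a joint would pass 70% of its speed; a pose out of reach is approached as far as the arm can. A call with a gripper value outside its range is refused whole. The fingers move at their own pace and stop on an object; FORCE is the grip in N (left out, the last holds). Time passes only in rows, so rows that repeat a pose let the fingers close. It gives the time, the measured TCP pose, the force and the opening at its end, in the units of the state.
- readout.get_obs(): the state, without advancing time (a new reading comes with each control period).
- grab_frame(name): name is "scene" or "top" or "wrist"; returns a dict with "pixels" (420x560x3 uint8, red, green, blue), "fx", "fy", "cx", "cy" (pixels), "rvec" (rotation vector, rad) and "tvec" (3), from world to camera coordinates, as OpenCV has them. Camera axes: x right, y down, z forward; pixel columns grow to the right and rows downward; lengths in m; the calibration is good to about 2 mm. A picture is of the moment at which its call begins. There is no depth.
- workorder.hand_in(): hands the job in, once; it reports no verdict.
The state is a dict: "clock": time; "joints": joint angles; "qvel": joint speeds; "tau": joint torques, N m; "tcp_pos": TCP position; "orientation": TCP orientation; "contact_force": force on the tool from outside, world axes, zero at the start; "moment": the same for the moment, N m; "grip_width": finger opening in m.
Only numpy, scipy, OpenCV 4.12 (cv2) and the standard library are available. Lean on these libraries where they do the work, as an engineer would, in place of code of your own. Each camera call takes 0.05 s, during which the arm holds its last target.

## Task

Close up the loaded dry-storage cabinet by pushing its sample drawer fully home, then take the gauge rod from its cradle, slide it down the inclined guide tube until its collar stops against the mouth, keep it there a moment, and draw it out again. Finish while still holding the rod in the gripper, level and still, with its tip roughly 10 cm above the middle of the white reading tile and only the gripper carrying it; the drawer stays shut and the bottle, jar and tube rack are left where they are.

Things in the scene. Friction and masses are not known exactly. Their poses are not given: they have to be found in the camera images.
- drawer (a joint): Sample drawer of the small white cabinet (140 mm deep, 160 wide, 105 high, fixed on the bench). m: 0 = fully shut, grows as it opens along the cabinet's own +y (away from the robot); at most 0.08. It stays where it is left and takes about 2 to 3 N to push slowly.
- drawer_handle (a point): Centre of the drawer's horizontal steel bar handle (along the cabinet's x, 70 mm long, 11 mm thick, 72 mm above the bench), 35 mm out from the drawer's white front. Pushing it along the cabinet's -y (towards the robot) shuts the drawer. It moves with the drawer and its axes are the cabinet's.
- cabinet: White cabinet, 140 x 160 x 105 mm, fixed; origin at the centre of its underside, z up. The drawer leaves its +y side (away from the robot), the guide tube its +x side (to the robot's right).
- guide_tube: Dark steel tube fixed on the cabinet's +x face (the robot's right). Origin: centre of the mouth rim, 95 mm above the bench. z points out of the tube along its axis, 25 degrees above level, its level part along the cabinet's +x; insert along -z. Bore 13 mm, flared to 21 mm over the last 9 mm; rim 27 mm across; 45 mm long outside, open inside: the 70 mm probe goes in until the collar meets the rim.
- rod: Loose gauge rod, about 90 g. Origin: centre of its grey square handle (80 x 16 x 16 mm along its x). Its -x points to the tip: handle x +40 to -40 mm, collar (steel disc 28 mm across) -40 to -48, then round steel probe 8 mm thick, 70 mm long, to the tip at -118. Starts level in the cradle, axis 75 mm above the bench, tip roughly to the robot's left.
- rod_tip (a point): End of the gauge rod's probe, on the axis, 118 mm from the handle's centre.
- rod_collar (a point): Centre of the collar's front face (the side towards the tip), 48 mm from the handle's centre; this face stops against the tube's mouth.
- cradle: Fixed cradle carrying the rod: black base 180 x 60 x 10 mm, two aluminium U posts, lips up to 79 mm above the bench, one under the probe (85 mm from the handle's centre), one under the handle's rear end (29 to 39 mm from its centre); the handle's middle is free at the sides and below. Origin on the bench under the handle's centre; x along the rod, away from the tip. The rod lifts straight up.
- tile_top (a point): Centre of the upper face of the white ceramic reading tile, 90 x 90 x 8 mm, fixed flat on the bench.
- bottle: Bystander: clear bottle with white cap, 68 mm across, 150 mm high; origin at the centre of its underside.
- jar: Bystander: small white jar with a pink cap, 44 mm across, 60 mm high; origin at the centre of its underside.
- rack: Bystander: wire tube rack, 64 x 124 x 47 mm, holding one tube with a pink cap 66 mm high; origin at the centre of its underside.
Mind the look-alikes: they are no part of the job. Of the things like the part that bears tile_top, leave any that is yellow; of the rest the larger one is meant. What is meant by the rod is not orange, and is the smaller of those in its own colour.

How it is judged:
By the outcome, as a careful person would: the job done as asked, in the order asked, and still so for the second after the job is handed in, while the arm keeps its last pose, push and grip.
It also fails if it takes over 64 s, if anything falls off the work surface, if the arm or the gripper's body presses on something with over 40 N, if the wrist force passes 120 N, or if a joint passes its speed limit or range.

## Working session

There is one attempt and no reset: what is moved stays moved. The work goes in short steps, Python scripts to look and compute and a shell command to move; the robot and the scene stay as the last step left them, time stands still between calls to the robot, and variables do not carry over. Pictures are saved under pics/ and viewed, and the job is handed in when it is done.

```bash
ls; mkdir -p pics; python3 - <<'E'
from bench import readout, grab_frame, workorder, r
import cv2
print(r.grip_depth, readout.get_obs())
for n in ["scene","top","wrist"]:
    f=grab_frame(n); cv2.imwrite(f"pics/{n}0.png",f["pixels"][:,:,::-1]); print(n,f["fx"],f["cx"],f["cy"],f["rvec"],f["tvec"])
    import pickle; pickle.dump(f,open(f"pics/{n}0.pkl","wb"))
E
```

```text
pics
0.0187 {'clock': 0.0, 'joints': array([ 1.14289957,  0.47778855,  0.02235182,  1.55648271, -0.01148147,
        1.10929729, -0.08309593]), 'qvel': array([-0.00093052,  0.0005446 , -0.00095781, -0.00249368, -0.00128115,
       -0.00039647, -0.00026141]), 'tau': array([-3.94982235e-04, -5.96440566e+01,  1.60784326e+00, -2.81196749e+01,
        1.24492549e-02,  9.34429758e-03,  3.08708468e-05]), 'tcp_pos': array([ 0.21196823, -0.64017462,  0.20962055]), 'orientation': array([-2.54604824e+00,  1.83882543e+00,  2.48982558e-03]), 'contact_force': array([0.40992026, 0.06335138, 0.38581072]), 'moment': array([-0.00265857, -0.01688649,  0.01548164]), 'grip_width': 0.08522822676769817}
scene 411.5172481635773 278.23835419135025 213.01054345881914 [ 1.861946    1.80575719 -0.65046231] [ 1.33349207e-04 -3.93489155e-01  1.49948682e+00]
top 537.4333934135691 281.25564341731877 202.54939871072267 [ 2.16944265 -2.17611191  0.09133956] [0.02014667 0.55361284 1.69426571]
wrist 327.9842801931478 275.8273597660777 204.9377865793036 [-2.34320767  1.6935918   0.25437684] [-0.67418454 -0.03656307  0.38038452]
```

View pics/scene0.png

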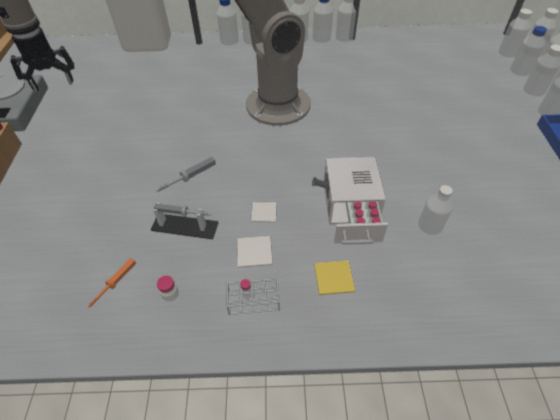

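View pics/top0.png

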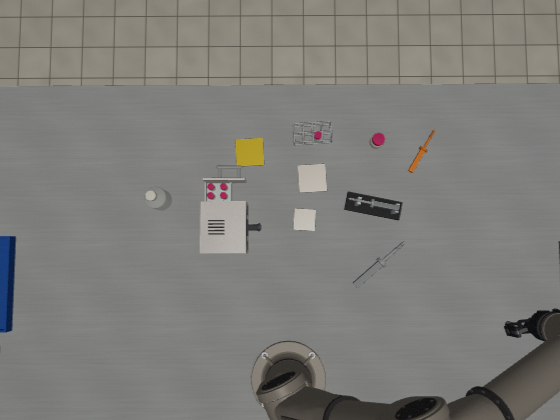

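View pics/wrist0.png

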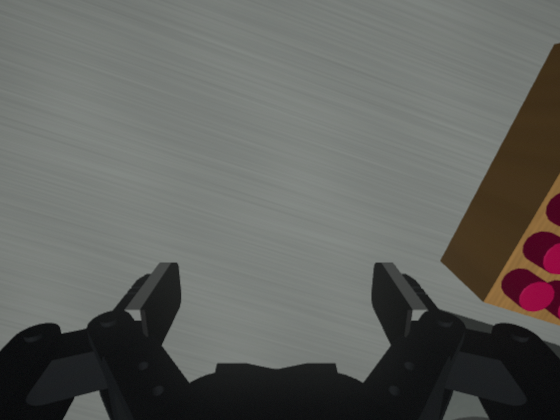

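The scene view shows three rods: grey in the cradle (183,212), grey loose on the bench (187,173), and orange (113,282). It also shows three tiles: a small white one (264,212), a large white one (254,251) and a yellow one (335,277). The grey cradled rod and the large white tile seem to be the ones meant, so I'll confirm with enlarged crops.

```bash
python3 - <<'E'
import cv2,numpy as np
a=cv2.imread("pics/top0.png"); s=cv2.imread("pics/scene0.png")
cv2.imwrite("pics/crop_top.png",cv2.resize(a[120:300,340:440],None,fx=4,fy=3.3*1.2)[:600] if 0 else cv2.resize(a[125:295,190:430],(800,567),interpolation=cv2.INTER_CUBIC))
cv2.imwrite("pics/crop_scene.png",cv2.resize(s[145:325,80:320],(800,600),interpolation=cv2.INTER_CUBIC))
cv2.imwrite("pics/crop_cab.png",cv2.resize(s[145:255,300:400],(545,600),interpolation=cv2.INTER_CUBIC))
E
```

```text
(no output)
```

View pics/crop_top.png

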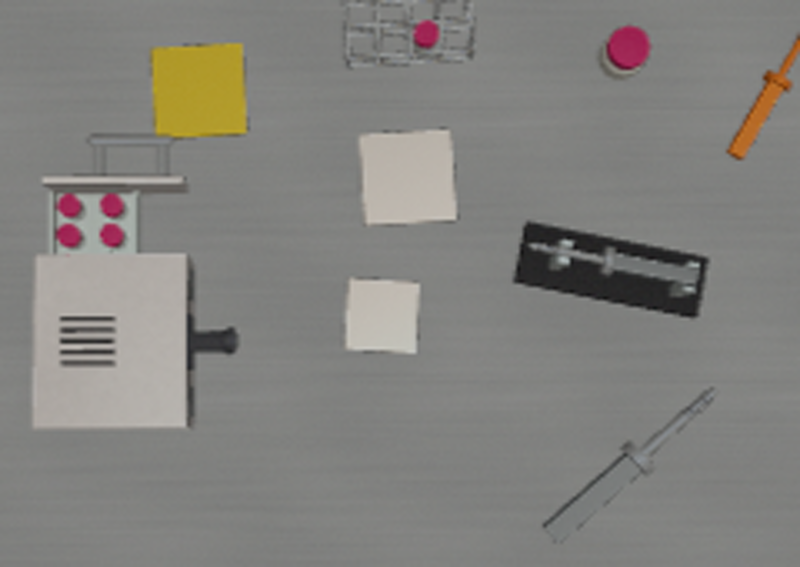

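View pics/crop_scene.png

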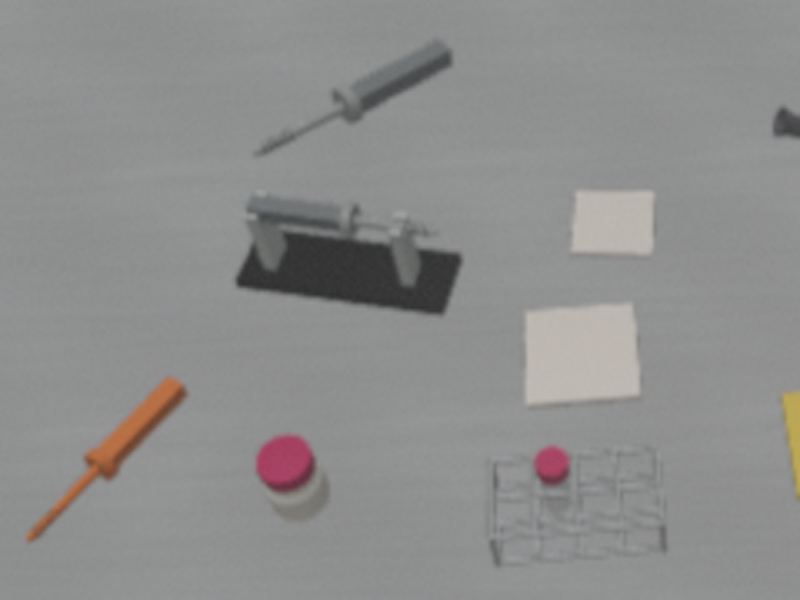

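View pics/crop_cab.png

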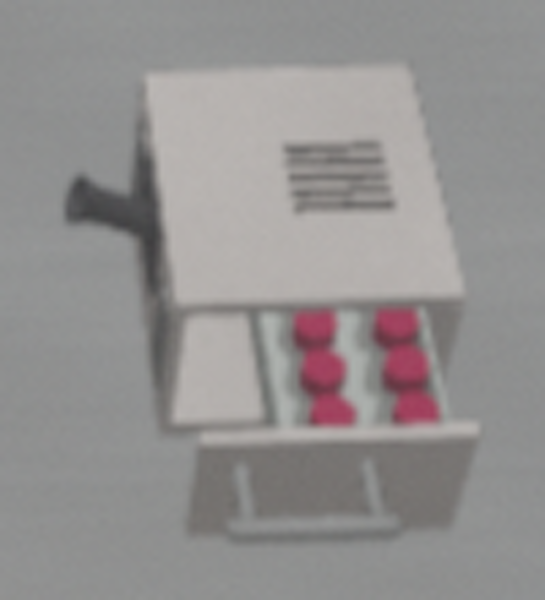

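The crops confirm both: the smaller grey rod sits in the cradle with its tip to the robot's left, the other grey rod is larger and loose, and the larger white tile is the one at top-view (312,178). Next I'll take the coarse measurements.

```bash
cat > h.py <<'E'
import cv2,numpy as np,pickle
from scipy.spatial.transform import Rotation as R
def ray(f,u,v):
    M=R.from_rotvec(f["rvec"]).as_matrix(); c=-M.T@np.array(f["tvec"])
    d=M.T@np.array([(u-f["cx"])/f["fx"],(v-f["cy"])/f["fy"],1]); return c,d/np.linalg.norm(d)
def plane(f,u,v,z):
    c,d=ray(f,u,v); return c+d*(z-c[2])/d[2]
def tri(*obs):
    A=np.zeros((3,3));b=np.zeros(3)
    for f,u,v in obs:
        c,d=ray(f,u,v);P=np.eye(3)-np.outer(d,d);A+=P;b+=P@c
    p=np.linalg.solve(A,b)
    return p,[np.linalg.norm(np.cross(p-ray(f,u,v)[0],ray(f,u,v)[1]))*1e3 for f,u,v in obs]
def proj(f,p):
    q=R.from_rotvec(f["rvec"]).apply(p)+f["tvec"]; return q[0]/q[2]*f["fx"]+f["cx"],q[1]/q[2]*f["fy"]+f["cy"]
def load(n): return pickle.load(open(f"pics/{n}.pkl","rb"))
def shot(cam,name):
    from bench import grab_frame
    f=grab_frame(cam); cv2.imwrite(f"pics/{name}.png",f["pixels"][:,:,::-1]); pickle.dump(f,open(f"pics/{name}.pkl","wb")); return f
E
python3 - <<'E'
from h import *
np.set_printoptions(precision=4,suppress=True)
t=load("top0");s=load("scene0")
T=lambda x,y:(t,190+x*240/800,125+y*170/567)
S=lambda x,y:(s,80+x*240/800,145+y*180/600)
C=lambda x,y:(s,300+x*100/545,145+y*110/600)
for n,a,b in [("tile",T(408,176),S(582,355)),("collar",T(609,261),S(349,219)),("probe post",T(562,252),S(402,225)),("handle rear",T(701,278),S(250,208)),
  ("mouth",T(236,340),C(75,200)),("handlebar L",T(91,139),C(398,523)),("handlebar R",T(170,140),C(230,527)),
  ("cab FR top",T(188,255),C(176,305)),("cab FL top",T(36,255),C(464,300)),("cab BR top",T(188,427),C(145,72)),("cab BL top",T(34,427),C(410,68)),("drawerfront top L",T(43,180),C(478,428)),("drawerfront top R",T(186,181),C(205,436))]:
    p,e=tri(a,b); print(n,p,np.round(e,1))
    if n=="tile": print(plane(*a,0.008),plane(*b,0.008))
for n,c in [("tilecorners",[(360,137),(449,130),(456,217),(368,224)]),("base",[(527,222),(708,259),(696,318),(515,282)])]:
    P=np.array([plane(*T(*q),0.008 if n[0]=="t" else 0.01) for q in c]);print(n,P,P.mean(0),np.linalg.norm(np.diff(P,axis=0),axis=1))
E
```

```text
tile [ 0.636  -0.081   0.0039] [1.9 1.9]
[ 0.6355 -0.0827  0.008 ] [ 0.6388 -0.0788  0.008 ]
collar [ 0.5459 -0.2641  0.0743] [1.5 1.5]
probe post [ 0.5544 -0.2205  0.0752] [1.3 1.3]
handle rear [ 0.5295 -0.3482  0.0722] [3. 3.]
mouth [0.473  0.084  0.0948] [3.2 3.2]
handlebar L [0.6626 0.2194 0.0761] [1.7 1.7]
handlebar R [0.6613 0.1441 0.0749] [0.4 0.4]
cab FR top [0.5507 0.1268 0.1026] [2.3 2.3]
cab FL top [0.5514 0.2659 0.1008] [1.7 1.7]
cab BR top [0.3938 0.1266 0.1057] [2.8 2.8]
cab BL top [0.3943 0.2661 0.1034] [2.1 2.1]
drawerfront top L [0.6218 0.2612 0.0922] [1.3 1.3]
drawerfront top R [0.6208 0.1317 0.0912] [4.3 4.3]
tilecorners [[ 0.674  -0.0362  0.008 ]
 [ 0.6806 -0.123   0.008 ]
 [ 0.5953 -0.1289  0.008 ]
 [ 0.5887 -0.0435  0.008 ]] [ 0.6347 -0.0829  0.008 ] [0.087  0.0855 0.0857]
base [[ 0.5899 -0.1975  0.01  ]
 [ 0.5534 -0.3718  0.01  ]
 [ 0.4963 -0.359   0.01  ]
 [ 0.5317 -0.1851  0.01  ]] [ 0.5428 -0.2784  0.01  ] [0.1781 0.0585 0.1774]
```

Triangulated points agree with the given sizes: cabinet top 103 mm, mouth 95 mm, handle bar about 75 mm, rod axis about 74 mm. Next I'll work out the drawer-push pose.

```bash
cat >> h.py <<'E'
def pose():
    from bench import readout
    o=readout.get_obs(); return np.array(o["tcp_pos"]),R.from_rotvec(o["orientation"]),o
def row(p,Rt):
    p0,R0,o=pose(); d=R0.inv().apply(np.array(p)-p0)*1e3; w=(R0.inv()*Rt).as_rotvec(degrees=True)
    print("row",np.round(d,1),np.round(w,2)); return d,w
def down(ax,ay): # tool down, tool x along world (ax,ay)
    x=np.array([ax,ay,0.])/np.hypot(ax,ay); z=np.array([0,0,-1.]); return R.from_matrix(np.c_[x,np.cross(z,x),z])
def st():
    p,Q,o=pose(); print(round(o["clock"],2),"p",p.round(4),"x",Q.as_matrix()[:,0].round(3),"z",Q.as_matrix()[:,2].round(3),"F",np.round(o["contact_force"],1),"w",round(o["grip_width"],4),"j",np.round(o["joints"],2))
E
python3 - <<'E'
from h import *
st()
for s in (1,-1): row([0.70,0.182,0.21],down(0,s)); row([0.70,0.182,0.055],down(0,s))
E
```

```text
0.15 p [ 0.212  -0.6403  0.2098] x [ 0.314 -0.949 -0.001] z [-0.001  0.001 -1.   ] F [ 0.2 -0.2  0.9] w 0.0852 j [ 1.14  0.48  0.02  1.56 -0.01  1.11 -0.08]
row [-6.272e+02 -7.217e+02  7.000e-01] [-1.2000e-01  3.0000e-02 -1.6168e+02]
row [-627.  -721.8  155.7] [-1.2000e-01  3.0000e-02 -1.6168e+02]
row [-6.272e+02 -7.217e+02  7.000e-01] [ 0.02  0.08 18.32]
row [-627.  -721.8  155.7] [ 0.02  0.08 18.32]
```

```bash
python3 -m handwheel '-627 -722 0 0 0 18.3 0; -627 -722 0 0 0 18.3 0; -627 -722 0 0 0 18.3 0; -627 -722 0 0 0 18.3 0; -627 -722 0 0 0 18.3 0; -627 -722 0 0 0 18.3 0; -627 -722 0 0 0 18.3 0; -627 -722 0 0 0 18.3 0; -627 -722 0 0 0 18.3 0; -627 -722 0 0 0 18.3 0; -627 -722 0 0 0 18.3 0; -627 -722 0 0 0 18.3 0' 40; python3 -c "
from h import *
st(); row([0.70,0.182,0.21],down(0,-1))"
```

```text
clock: 1.65
tcp_pos: [0.5959, 0.0056, 0.2105]
orientation: [2.221, -2.221, 0.0]
contact_force: [1.0, -0.7, 0.5]
grip_width: 0.0001
1.65 p [0.5959 0.0056 0.2105] x [-0. -1.  0.] z [-0. -0. -1.] F [ 1.  -0.7  0.5] w 0.0001 j [ 0.09  0.36 -0.26  1.74  0.11  1.06 -1.78]
row [-176.4 -104.1    0.4] [ 0.01 -0.01 -0.  ]
```

```bash
python3 -m handwheel '-176 -104 0 0 0 0 0; -176 -104 0 0 0 0 0; -176 -104 0 0 0 0 0; -176 -104 0 0 0 0 0; -176 -104 0 0 0 0 0' ; python3 -c "
from h import *
shot('wrist','w1');shot('scene','s1')
st(); row([0.70,0.182,0.055],down(0,-1))"
```

```text
clock: 2.28
tcp_pos: [0.6988, 0.1811, 0.2097]
orientation: [2.223, -2.218, -0.001]
contact_force: [0.7, -0.8, -0.1]
grip_width: 0.0004
2.38 p [0.6989 0.1776 0.2103] x [-0.002 -1.     0.002] z [-0.001 -0.002 -1.   ] F [ 0.6 -1.5  0.4] w -0.0001 j [-0.16  0.57 -0.27  1.41  0.16  1.18 -2.03]
row [ -4.6  -1.2 155.3] [ 0.04 -0.11 -0.1 ]
```

View pics/w1.png

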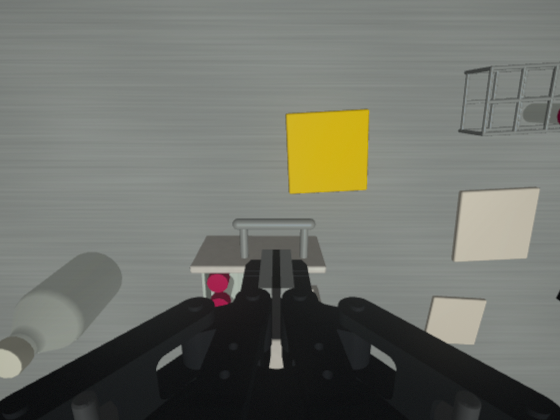

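The wrist view shows the handle bar at columns 233-315, row 224, centred under the fingers (column 276). I'll cross-check its position, and the tile's from this frame.

```bash
python3 -c "
from h import *
f=load('w1')
for u in (233,274,315): print(plane(f,u,224,.072).round(4))
print('tile',np.mean([plane(f,u,v,.008) for u,v in [(460,192),(535,187),(538,255),(455,262)]],0).round(4))
"
```

```text
[0.6625 0.2232 0.072 ]
[0.6625 0.1831 0.072 ]
[0.6626 0.143  0.072 ]
tile [ 0.6376 -0.0815  0.008 ]
```

```bash
python3 -m handwheel '0 0 62 0 0 0 0; 0 0 124 0 0 0 0; 0 0 155 0 0 0 0; 0 0 155 0 0 0 0; 0 0 155 0 0 0 0'; python3 -c "
from h import *
st()"
```

```text
clock: 3.0
tcp_pos: [0.7005, 0.179, 0.0579]
orientation: [-2.218, 2.221, -0.003]
contact_force: [0.2, -0.7, 0.5]
grip_width: 0.0002
3.0 p [0.7005 0.179  0.0579] x [-0.001 -1.    -0.   ] z [ 0.003  0.    -1.   ] F [ 0.2 -0.7  0.5] w 0.0002 j [-0.17  0.72 -0.25  1.53  0.21  0.92 -2.06]
```

```bash
python3 -m handwheel '0 8 0 0 0 0 0; 0 16 0 0 0 0 0; 0 22 0 0 0 0 0; 0 28 0 0 0 0 0; 0 34 0 0 0 0 0; 0 40 0 0 0 0 0; 0 46 0 0 0 0 0; 0 52 0 0 0 0 0; 0 58 0 0 0 0 0; 0 64 0 0 0 0 0; 0 70 0 0 0 0 0; 0 74 0 0 0 0 0'; python3 -c "
from h import *
st()"
```

```text
clock: 4.5
tcp_pos: [0.6248, 0.1802, 0.0558]
orientation: [-2.222, 2.221, -0.0]
contact_force: [2.5, -0.6, 5.3]
grip_width: -0.0002
4.5 p [0.6248 0.1802 0.0558] x [ 0. -1. -0.] z [ 0.  0. -1.] F [ 2.5 -0.6  5.3] w -0.0002 j [-0.18  0.62 -0.27  1.72  0.21  0.83 -2.12]
```

```bash
python3 -m handwheel '0 3 0 0 0 0 0; 0 6 0 0 0 0 0; 0 9 0 0 0 0 0; 0 12 0 0 0 0 0'; python3 -m handwheel '0 2 0 0 0 0 0; 0 4 0 0 0 0 0;0 4 0 0 0 0 0'
```

```text
clock: 5.0
tcp_pos: [0.613, 0.1802, 0.0558]
orientation: [-2.222, 2.221, -0.0]
contact_force: [1.0, -1.3, 5.7]
grip_width: -0.0002
clock: 5.38
tcp_pos: [0.6087, 0.1802, 0.0558]
orientation: [2.222, -2.221, -0.0]
contact_force: [0.2, 0.0, 6.6]
grip_width: 0.0001
```

```bash
python3 -c "
from h import *
f=shot('scene','s2'); shot('wrist','w2')
a=cv2.imread('pics/s2.png'); b=cv2.imread('pics/w2.png')
c=cv2.resize(a[140:270,310:440],(600,600),interpolation=cv2.INTER_CUBIC); cv2.imwrite('pics/s2c.png',c)"
```

```text
(no output)
```

View pics/s2c.png

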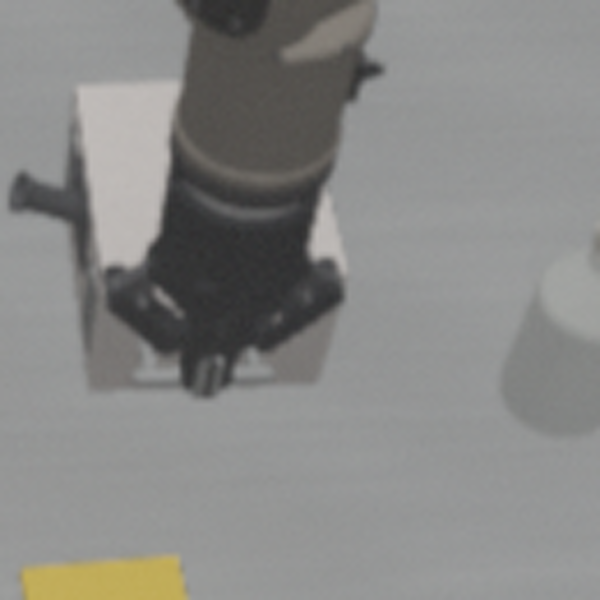

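View pics/w2.png

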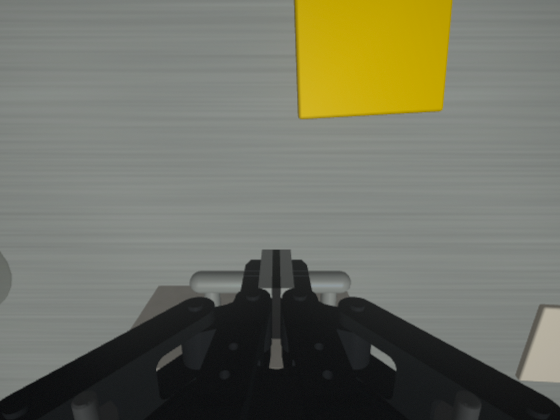

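The drawer is almost shut: wrist view shows the bar at row 282 with the fingers against it. I'll continue in small steps until the force rises.

```bash
python3 -m handwheel '0 1.5 0 0 0 0 0; 0 3 0 0 0 0 0; 0 4 0 0 0 0 0'; python3 -m handwheel '0 1.5 0 0 0 0 0; 0 3 0 0 0 0 0; 0 4 0 0 0 0 0'
```

```text
clock: 5.85
tcp_pos: [0.6063, 0.1802, 0.056]
orientation: [-2.22, 2.22, -0.002]
contact_force: [6.1, 0.6, 3.2]
grip_width: 0.0003
clock: 6.22
tcp_pos: [0.6033, 0.1802, 0.0568]
orientation: [-2.219, 2.219, -0.004]
contact_force: [5.1, -0.4, 6.7]
grip_width: 0.0003
```

```bash
python3 -m handwheel '0 1 0 0 0 0 0; 0 2 0 0 0 0 0; 0 3 0 0 0 0 0;0 3 0 0 0 0 0'; python3 -m handwheel '0 1 0 0 0 0 0; 0 2 0 0 0 0 0; 0 3 0 0 0 0 0;0 3 0 0 0 0 0'; python3 -c "
from h import *
f=shot('wrist','w3');st()"
```

```text
clock: 6.72
tcp_pos: [0.5999, 0.1802, 0.0567]
orientation: [-2.219, 2.219, -0.003]
contact_force: [4.2, -1.2, 6.8]
grip_width: 0.0
clock: 7.22
tcp_pos: [0.597, 0.1803, 0.0567]
orientation: [-2.219, 2.219, -0.003]
contact_force: [4.8, 0.7, 7.3]
grip_width: -0.0002
7.28 p [0.597  0.1803 0.0567] x [-0.    -1.    -0.001] z [ 0.004  0.001 -1.   ] F [ 4.9 -0.2  7.8] w -0.0001 j [-0.19  0.58 -0.27  1.79  0.21  0.79 -2.14]
```

View pics/w3.png

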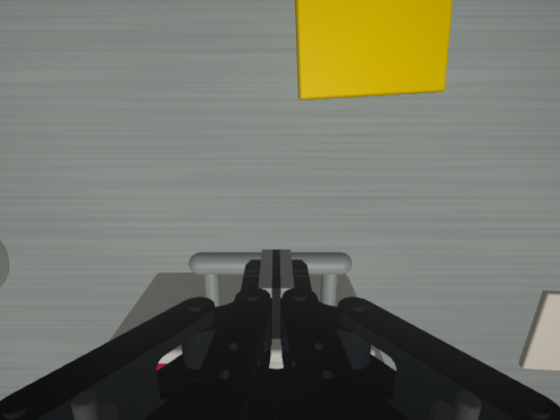

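```bash
python3 -c "
from h import *
for n,v in (('w2',282),('w3',264)):
  f=load(n); print(n,plane(f,200,v,.072).round(4),plane(f,340,v,.072).round(4), ray(f,0,0)[0].round(4))
shot('top','t3');shot('scene','s3')
c=np.hstack([cv2.resize(cv2.imread('pics/t3.png')[130:270,180:270],(386,600),interpolation=cv2.INTER_CUBIC),cv2.resize(cv2.imread('pics/s3.png')[150:250,320:390],(414,600),interpolation=cv2.INTER_CUBIC)]);cv2.imwrite('pics/c3.png',c)"
```

```text
w2 [0.5983 0.219  0.072 ] [0.5982 0.148  0.072 ] [0.6843 0.1805 0.2197]
w3 [0.5961 0.2186 0.072 ] [0.5961 0.1484 0.072 ] [0.6719 0.1804 0.221 ]
```

View pics/c3.png

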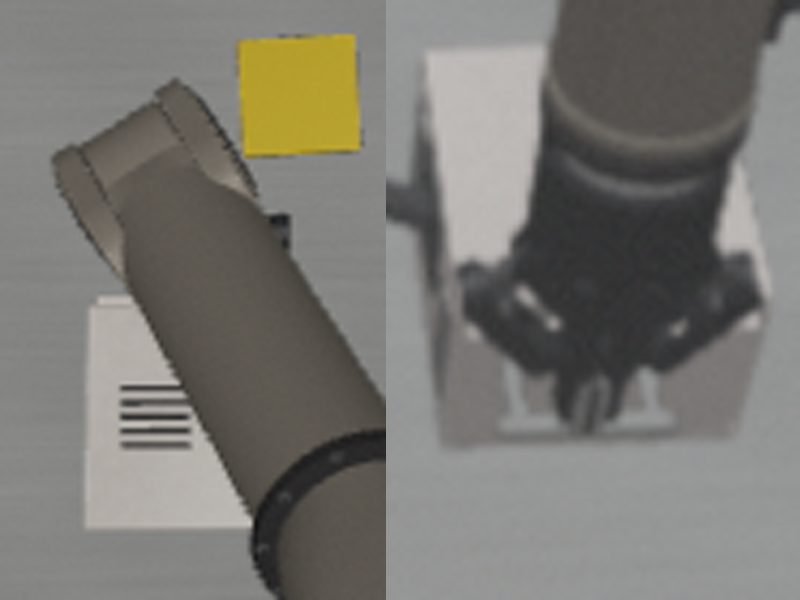

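```bash
python3 -c "
from h import *
f=load('w3'); p=np.array([.597,.1803,.0567])
print(proj(f,p),proj(f,p+[0,0,.0187]),proj(f,p+[.011,0,0]),proj(f,p+[-.011,0,0]),proj(f,p+[-.0165,0,.016]))
f=load('w2'); p=np.array([.6087,.1802,.0558])
print(proj(f,p),proj(f,p+[0,0,.0187]),proj(f,p+[.011,0,0]),proj(f,p+[-.011,0,0]))
st()
b=cv2.imread('pics/w3.png');cv2.imwrite('pics/w3c.png',cv2.resize(b[230:330,180:370],(800,421),interpolation=cv2.INTER_CUBIC))"
```

```text
(np.float64(276.34982682947765), np.float64(249.5751668233358)) (np.float64(276.3833502658135), np.float64(265.5265489057537)) (np.float64(276.34028370441814), np.float64(230.71794319237165)) (np.float64(276.35903744803204), np.float64(267.7753573036699)) (np.float64(276.3922020953912), np.float64(292.1562499103634))
(np.float64(276.39937594740377), np.float64(249.64943781962364)) (np.float64(276.47467549580483), np.float64(265.7531059078345)) (np.float64(276.40222262120835), np.float64(230.8205256837679)) (np.float64(276.39662979920314), np.float64(267.8134378879496))
7.38 p [0.597  0.1803 0.0567] x [-0.    -1.    -0.001] z [ 0.004  0.001 -1.   ] F [ 4.4 -0.3  7. ] w -0.0002 j [-0.19  0.58 -0.27  1.79  0.21  0.79 -2.14]
```

View pics/w3c.png

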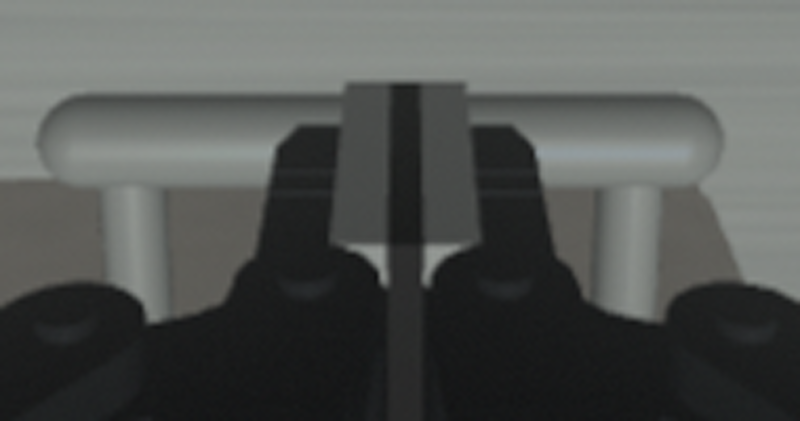

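The fingers appear to have slipped: the bar stays at x≈0.597 while the TCP has come level with it. I'll lift off, back away and look again.

```bash
python3 -m handwheel '0 0 -30 0 0 0 0; 0 0 -60 0 0 0 0; 0 -60 -80 0 0 0 0; 0 -90 -80 0 0 0 0; 0 -90 -80 0 0 0 0; 0 -90 -80 0 0 0 0'; python3 -c "
from h import *
f=shot('wrist','w4');st()"
```

```text
clock: 8.12
tcp_pos: [0.6829, 0.1801, 0.134]
orientation: [2.22, -2.218, -0.004]
contact_force: [0.0, 0.5, -0.1]
grip_width: 0.0
8.18 p [0.6829 0.1803 0.1343] x [ 0.001 -1.     0.001] z [-0.003 -0.001 -1.   ] F [ 0.3  0.3 -0.4] w 0.0002 j [-0.17  0.61 -0.27  1.52  0.18  1.03 -2.05]
```

View pics/w4.png

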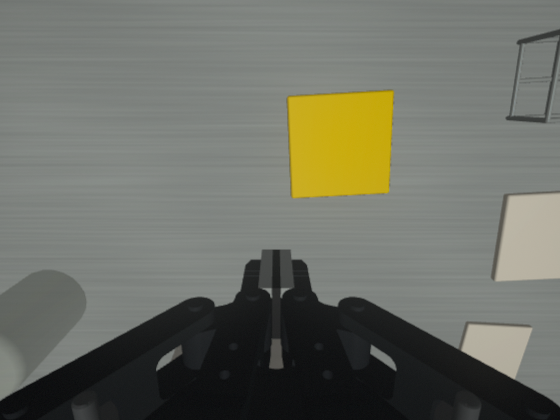

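```bash
python3 -m handwheel '-40 -20 -60 0 0 0 0; -60 -20 -120 0 0 0 0; -60 -20 -150 0 0 0 0;-60 -20 -150 0 0 0 0;-60 -20 -150 0 0 0 0'; python3 -c "
from h import *
f=shot('wrist','w5');shot('scene','s5');shot('top','t5');st()
cv2.imwrite('pics/w5c.png',cv2.resize(cv2.imread('pics/w5.png')[180:380,230:500],(800,593),interpolation=cv2.INTER_CUBIC))
"
```

```text
clock: 8.8
tcp_pos: [0.7038, 0.2399, 0.2846]
orientation: [2.221, -2.219, -0.001]
contact_force: [0.3, -0.0, -0.8]
grip_width: 0.0002
8.95 p [0.7041 0.2394 0.2836] x [ 0.    -1.     0.002] z [-0.003 -0.002 -1.   ] F [-0.6  0.4  0.6] w -0.0001 j [-0.25  0.57 -0.28  1.25  0.15  1.34 -2.09]
```

View pics/w5.png

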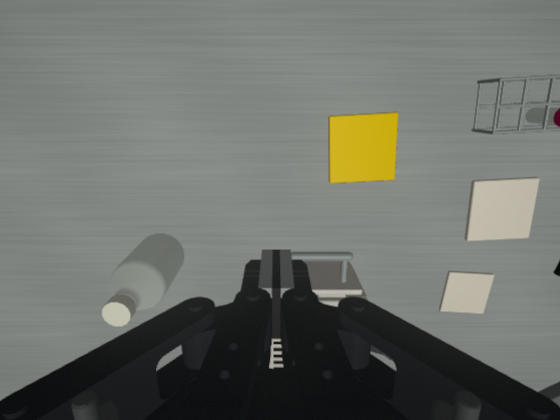

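View pics/s5.png

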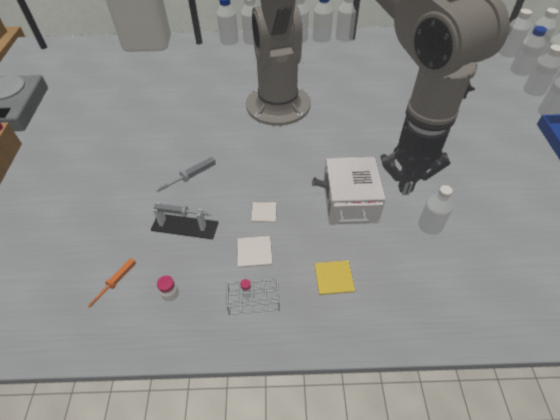

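```bash
python3 -c "
from h import *
a=cv2.resize(cv2.imread('pics/s5.png')[145:235,315:395],(533,600),interpolation=cv2.INTER_CUBIC);cv2.imwrite('pics/s5c.png',a)
f=load('w5'); print(plane(f,340,256,.072), plane(f,350,256,.072))
print(plane(f,355,294,.092))
"
```

```text
[0.59662277 0.15894036 0.072     ] [0.59661497 0.14632418 0.072     ]
[0.55453839 0.14167364 0.092     ]
```

View pics/s5c.png

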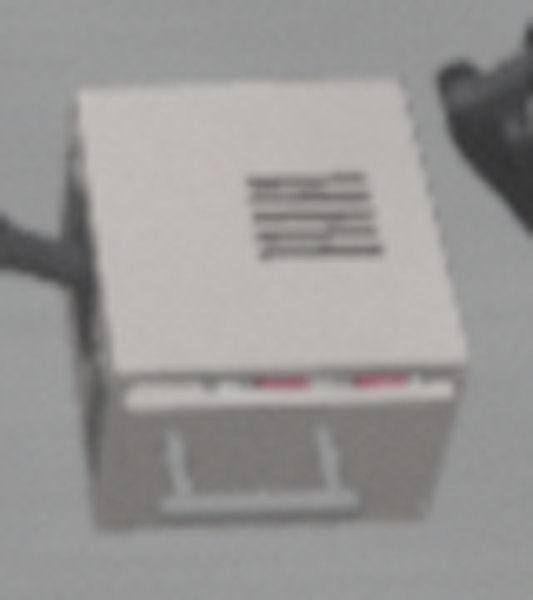

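View pics/w5c.png

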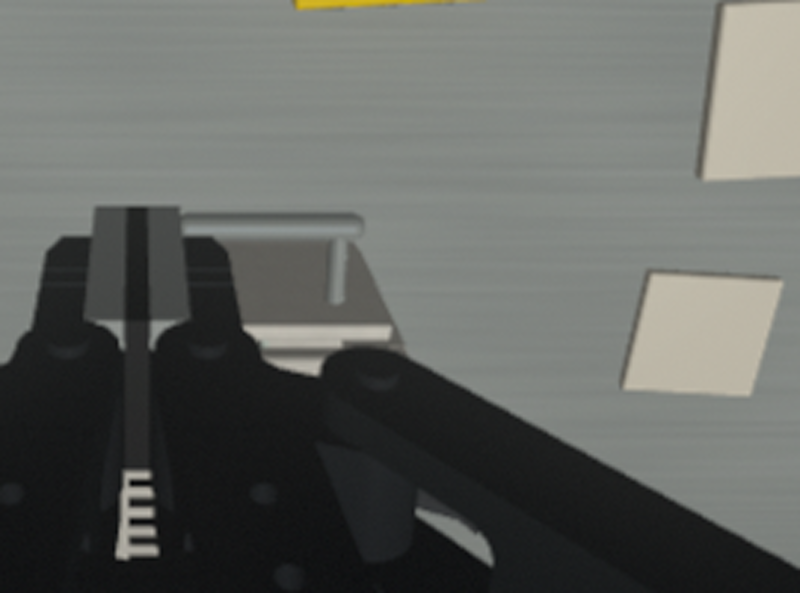

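```bash
python3 -c "
from h import *
f=load('s5'); print('s5 tcp',proj(f,np.array([.7041,.2394,.2836])))
g=load('s3'); p=np.array([.597,.1803,.0567]); 
q=proj(g,p); print('s3 tcp',q,'crop',(q[0]-320)*414/70+386,(q[1]-150)*6)
for P in ([.597,.18,.072],[.5886,.18,.072],[.597,.18,.0775],[.597,.215,.072]):
  q=proj(g,np.array(P)); print(P,(q[0]-320)*414/70+386,(q[1]-150)*6)
# bar from s5 and w5
print(tri((f,315+355*80/533,145+500*.15),(load('w5'),230+362*270/800,180+224*200/593)))
cv2.imwrite('pics/s3c.png',cv2.resize(cv2.imread('pics/s3.png')[185:235,330:385],(660,600),interpolation=cv2.INTER_CUBIC))
"
```

```text
s5 tcp (np.float64(402.0572501298331), np.float64(199.11402884628586))
s3 tcp (np.float64(352.0967565410231), np.float64(225.02008686444483)) crop 575.8293886854797 450.120521186669
[0.597, 0.18, 0.072] 579.4563255188482 428.9048034997119
[0.5886, 0.18, 0.072] 576.8338925518929 413.61567925648995
[0.597, 0.18, 0.0775] 581.0258612211119 421.15469385928634
[0.597, 0.215, 0.072] 658.9283188898429 426.5100530757774
(array([0.67151231, 0.18290022, 0.19549077]), [np.float64(14.25799675909529), np.float64(14.257996759095246)])
```

View pics/s3c.png

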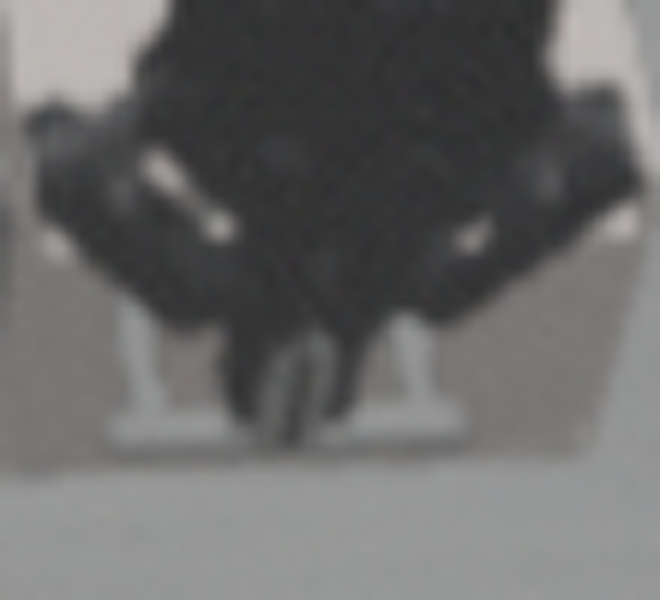

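Gap at the drawer front is still visible (red caps at scene crop (280,383)), so it's not shut. In the scene view the closed fingertips appear about 13 mm above the reported TCP, so they rode up onto the bar. I'll push again with the TCP lower.

```bash
python3 -m handwheel '40 30 60 0 0 0 0; 59 40 120 0 0 0 0; 59 55 180 0 0 0 0; 59 55 220 0 0 0 0; 59 55 247 0 0 0 0; 59 55 247 0 0 0 0;59 55 247 0 0 0 0'; python3 -c "
from h import *
f=shot('wrist','w6');st()"
```

```text
clock: 9.82
tcp_pos: [0.6508, 0.1813, 0.0396]
orientation: [-2.221, 2.22, -0.001]
contact_force: [0.0, 0.4, -0.2]
grip_width: 0.0002
9.88 p [0.6513 0.1815 0.0402] x [ 0.    -1.    -0.001] z [ 0.002  0.001 -1.   ] F [ 0.1 -0.4  0.2] w -0.0003 j [-0.19  0.67 -0.26  1.66  0.22  0.83 -2.1 ]
```

View pics/w6.png

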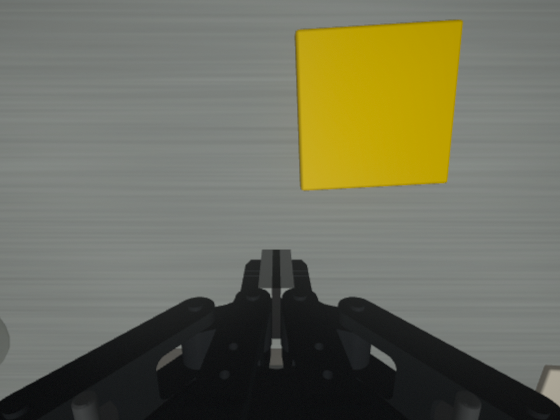

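```bash
python3 -m handwheel '0 10 0 0 0 0 0; 0 20 0 0 0 0 0; 0 28 0 0 0 0 0; 0 34 0 0 0 0 0; 0 38 0 0 0 0 0; 0 41 0 0 0 0 0; 0 44 0 0 0 0 0; 0 46 0 0 0 0 0'; python3 -m handwheel '0 1 0 0 0 0 0; 0 2 0 0 0 0 0; 0 3 0 0 0 0 0;0 3 0 0 0 0 0'
```

```text
clock: 10.88
tcp_pos: [0.6124, 0.1812, 0.0394]
orientation: [-2.21, 2.213, -0.012]
contact_force: [25.5, 1.4, -20.0]
grip_width: 0.0002
clock: 11.38
tcp_pos: [0.6125, 0.1811, 0.0399]
orientation: [-2.206, 2.211, -0.016]
contact_force: [30.0, 2.1, -22.5]
grip_width: -0.0004
```

```bash
python3 -c "
from h import *
shot('scene','s7');f=shot('wrist','w7');st()
a=cv2.resize(cv2.imread('pics/s7.png')[150:240,315:395],(533,600),interpolation=cv2.INTER_CUBIC);cv2.imwrite('pics/s7c.png',a)"
```

```text
11.47 p [0.6125 0.1811 0.0399] x [-0.002 -1.    -0.005] z [ 0.02   0.005 -1.   ] F [ 29.5   2.9 -22. ] w 0.0001 j [-0.2   0.62 -0.26  1.78  0.22  0.76 -2.14]
```

View pics/s7c.png

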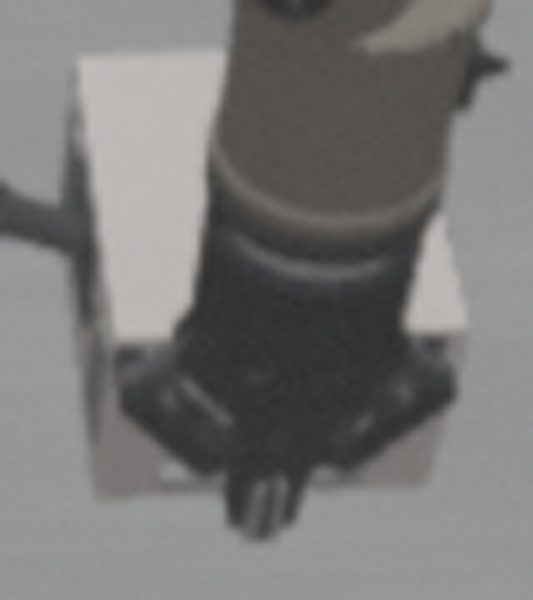

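View pics/w7.png

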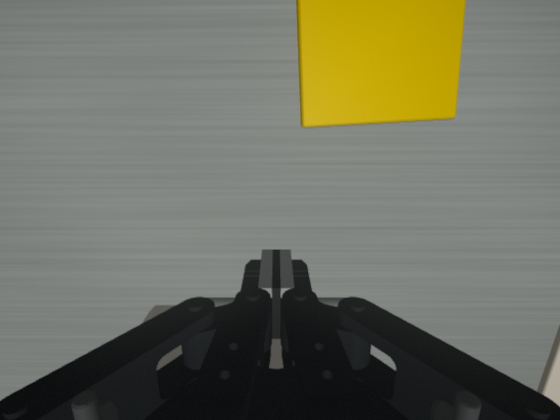

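```bash
python3 -c "
from h import *
f=load('w7')
for u,v in ((228,301),(330,301)): print(plane(f,u,v,.072))
b=cv2.imread('pics/w7.png');cv2.imwrite('pics/w7c.png',cv2.resize(b[270:350,140:380],(800,267),interpolation=cv2.INTER_CUBIC))"
```

```text
[0.60093905 0.20337292 0.072     ]
[0.60093046 0.15639673 0.072     ]
```

View pics/w7c.png

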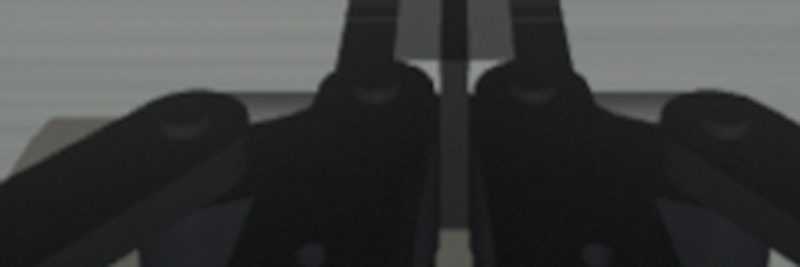

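The bar hasn't moved under 30 N and is still at x≈0.597. That puts the plate front at ≈0.562, which matches a ~10 mm plate flush against the cabinet front (0.552). The caps show through the opening above the low plate, so the drawer is home. I'll back off and go to look at the rod, checking the drawer from the static cameras on the way.

```bash
python3 -m handwheel '0 -10 0 0 0 0 0; 0 -40 0 0 0 0 0; 0 -70 -20 0 0 0 0; 0 -70 -80 0 0 0 0; 0 -70 -140 0 0 0 0; 0 -70 -180 0 0 0 0; 0 -70 -180 0 0 0 0'; python3 -c "
from h import *
st(); row([.52,-.285,.26],down(.979,-.205));row([.52,-.285,.26],down(-.979,.205))"
```

```text
clock: 12.35
tcp_pos: [0.673, 0.1821, 0.2231]
orientation: [-2.217, 2.217, -0.005]
contact_force: [-0.1, -0.4, -0.3]
grip_width: 0.0005
12.35 p [0.673  0.1821 0.2231] x [ 0.    -1.    -0.002] z [ 0.007  0.002 -1.   ] F [-0.1 -0.4 -0.3] w 0.0005 j [-0.16  0.52 -0.28  1.47  0.15  1.17 -2.04]
row [466.9 152.9 -39. ] [ -0.41  -0.15 -78.16]
row [466.9 152.9 -39. ] [ -0.15   0.43 101.84]
```

```bash
python3 -c "
from h import *
row([.535,-.31,.25],down(.979,-.205))"; python3 -m handwheel '60 18 -27 0 0 -10 85; 120 36 -27 0 0 -20 85; 180 54 -27 0 0 -30 85; 240 70 -27 0 0 -40 85; 300 85 -27 0 0 -50 85; 360 100 -27 0 0 -60 85; 420 120 -27 0 0 -70 85; 480 138 -27 0 0 -78 85; 492 138 -27 0 0 -78 85; 492 138 -27 0 0 -78 85; 492 138 -27 0 0 -78 85' ; python3 -c "
from h import *
shot('wrist','w8');shot('scene','s8');shot('top','t8');st()
cv2.imwrite('pics/c8.png',np.hstack([cv2.resize(cv2.imread('pics/t8.png')[155:265,190:270],(400,550),interpolation=cv2.INTER_CUBIC),cv2.resize(cv2.imread('pics/s8.png')[150:260,310:390],(400,550),interpolation=cv2.INTER_CUBIC)]))"
```

```text
row [492. 138. -29.] [ -0.41  -0.15 -78.16]
clock: 13.72
tcp_pos: [0.5341, -0.3082, 0.2451]
orientation: [-3.123, 0.323, 0.001]
contact_force: [-0.4, 1.0, -0.5]
grip_width: 0.0851
13.88 p [ 0.5342 -0.3087  0.2456] x [ 0.979 -0.204  0.   ] z [ 0.     0.001 -1.   ] F [ 1.  -1.  -0.5] w 0.085 j [ 0.73  0.38 -0.41  1.64  0.16  1.15  0.08]
```

View pics/w8.png

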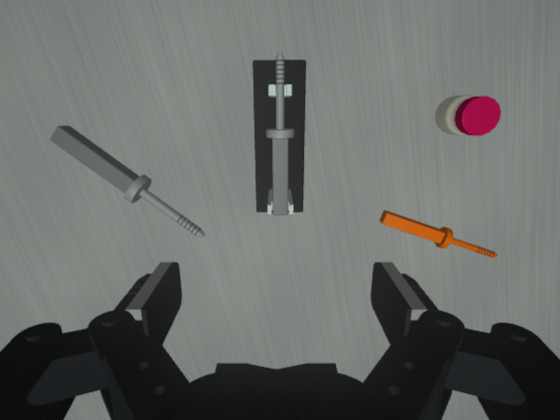

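View pics/c8.png

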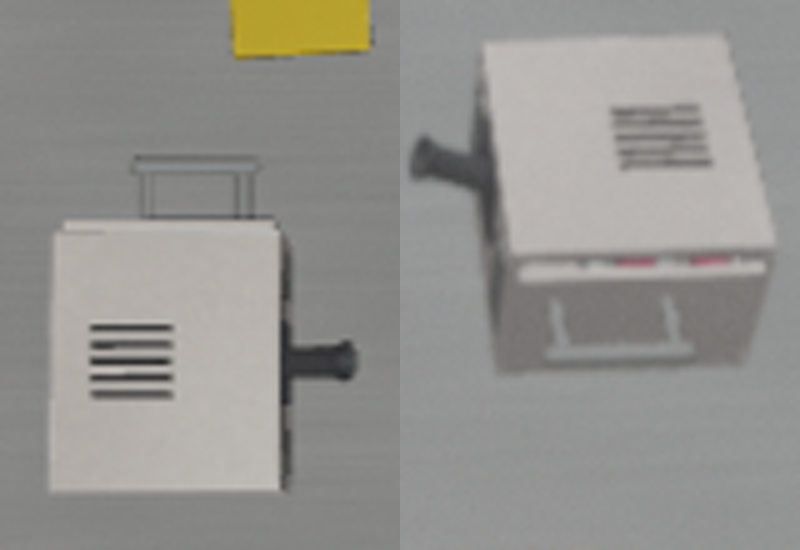

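The top view shows the drawer plate tight against the cabinet. In the wrist view the rod in the cradle has its tip at (280,55), collar at (280,133) and handle rear at (281,213). I'll take a second wrist view closer in to triangulate.

```bash
python3 -m handwheel '0 30 40 0 0 0 85; 0 40 80 0 0 0 85; 0 40 80 0 0 0 85; 0 40 80 0 0 0 85'; python3 -c "
from h import *
f=shot('wrist','w9');st()
cv2.imwrite('pics/w9c.png',cv2.resize(f['pixels'][0:220,180:380,::-1],(545,600),interpolation=cv2.INTER_CUBIC))
g=load('w8'); cv2.imwrite('pics/w8c.png',cv2.resize(g['pixels'][40:230,220:340,::-1],(379,600),interpolation=cv2.INTER_CUBIC))"
```

```text
clock: 14.38
tcp_pos: [0.5266, -0.3489, 0.1673]
orientation: [3.125, -0.325, 0.003]
contact_force: [0.4, 0.4, 0.5]
grip_width: 0.0851
14.43 p [ 0.5269 -0.3491  0.1678] x [ 0.979 -0.206  0.003] z [ 0.003 -0.001 -1.   ] F [-0.2  1.3  1. ] w 0.0854 j [ 0.77  0.47 -0.38  1.69  0.2   1.01  0.11]
```

View pics/w9c.png

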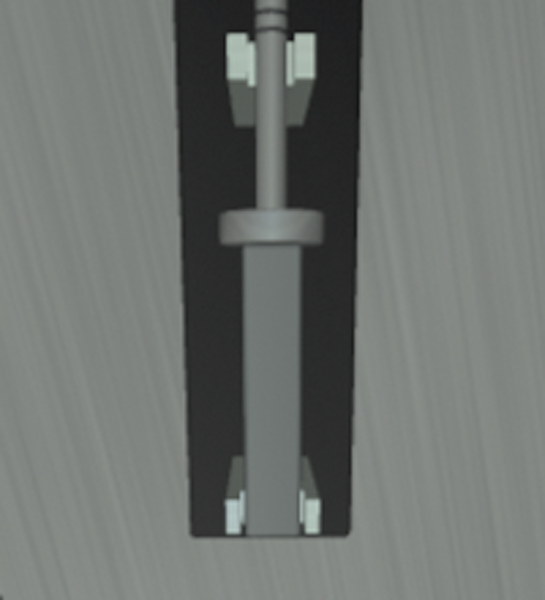

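View pics/w8c.png

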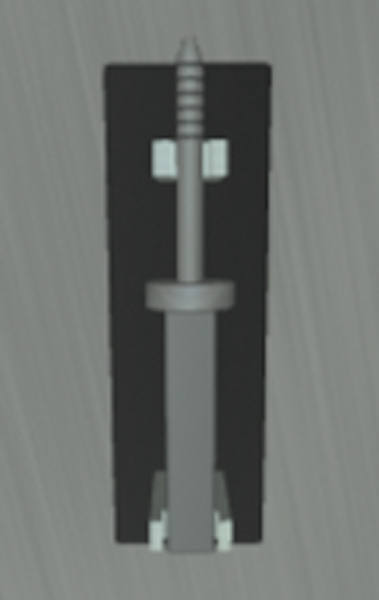

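```bash
python3 -c "
from h import *
np.set_printoptions(precision=4,suppress=True)
a=load('w9');b=load('w8')
A=lambda x,y:(a,180+x*200/545,y*220/600); B=lambda x,y:(b,220+x*120/379,40+y*190/600)
P={}
for n,p,q,z in (('rear',(272,534),(190,550),.083),('front',(271,245),(190,311),.083),('collar front',(271,212),(190,284),.085)):
  P[n]=(plane(*A(*p),z)+plane(*B(*q),z))/2
  print(n,tri(A(*p),B(*q)),plane(*A(*p),z),plane(*B(*q),z))
d=P['front']-P['rear'];print(np.linalg.norm(d),d/np.linalg.norm(d),'centre',(P['front']+P['rear'])/2)
"
```

```text
rear (array([ 0.532 , -0.3442,  0.0797]), [np.float64(0.05115146475198621), np.float64(0.05115146475209559)]) [ 0.5321 -0.3433  0.083 ] [ 0.5323 -0.3431  0.083 ]
front (array([ 0.5479, -0.2664,  0.0845]), [np.float64(0.13709550613879495), np.float64(0.13709550613876215)]) [ 0.5478 -0.2663  0.083 ] [ 0.548  -0.2666  0.083 ]
collar front (array([ 0.5496, -0.2585,  0.0837]), [np.float64(0.13056367835598537), np.float64(0.1305636783561852)]) [ 0.5494 -0.2586  0.085 ] [ 0.5497 -0.2584  0.085 ]
0.07832028868216807 [0.2009 0.9796 0.    ] centre [ 0.5401 -0.3048  0.083 ]
```

```bash
python3 -c "
from h import *
row([.5388,-.311,.10],down(.9796,-.2009));row([.5388,-.311,.054],down(.9796,-.2009))"
```

```text
row [  3.6 -39.8  67.8] [ 0.02 -0.18 -0.28]
row [  3.4 -39.8 113.8] [ 0.02 -0.18 -0.28]
```

```bash
python3 -m handwheel '3.5 -25 30 0 -0.2 -0.3 85; 3.5 -40 60 0 -0.2 -0.3 85; 3.5 -40 90 0 -0.2 -0.3 85; 3.5 -40 114 0 -0.2 -0.3 85; 3.5 -40 114 0 -0.2 -0.3 85; 3.5 -40 114 0 -0.2 -0.3 85'; python3 -c "
from h import *
f=shot('wrist','w10');shot('scene','s10');st();row([.5388,-.311,.054],down(.9796,-.2009))
cv2.imwrite('pics/s10c.png',cv2.resize(cv2.imread('pics/s10.png')[150:250,130:240],(660,600),interpolation=cv2.INTER_CUBIC))"
```

```text
clock: 15.18
tcp_pos: [0.5384, -0.3119, 0.0537]
orientation: [3.125, -0.319, -0.001]
contact_force: [0.9, -0.3, 0.5]
grip_width: 0.0851
15.28 p [ 0.5381 -0.3121  0.0536] x [ 0.979 -0.202 -0.   ] z [-0.001 -0.001 -1.   ] F [ 0.1  0.1 -0.3] w 0.0851 j [ 0.68  0.6  -0.35  1.79  0.27  0.8  -0.01]
row [ 0.4 -1.2 -0.4] [ 0.04  0.02 -0.09]
```

View pics/w10.png

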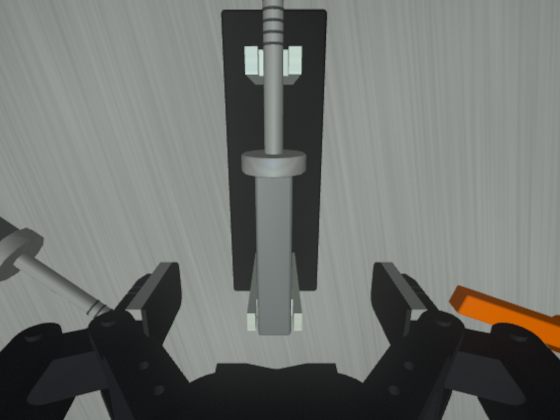

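View pics/s10c.png

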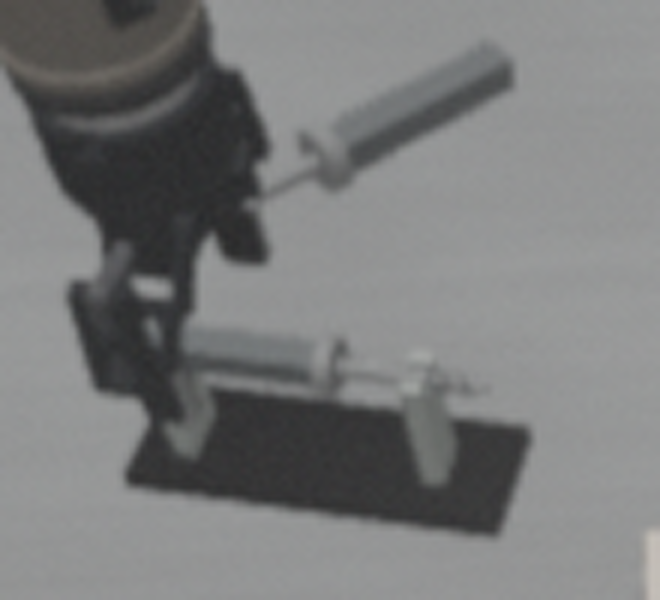

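```bash
python3 -c "
from h import *
f=load('w10');g=load('s10');p,Q,o=pose()
for n,loc in (('tcp',[0,0,0]),('grasp',[0,0,-.0187]),('padL front',[-.0425,-.011,-.013]),('padL front up',[-.0425,-.011,-.03]),('padL centre',[-.0425,0,-.03]),('padLback',[-.0425,.011,-.013]),('padR front',[.0425,-.011,-.013]),('padRback',[.0425,.011,-.013])):
  P=p+Q.apply(loc); q=proj(g,P); print(n,P.round(4),np.round(proj(f,P),0),'crop',np.round([(q[0]-130)*6,(q[1]-150)*6]))
for n,x in (('rear',40),('c',0),('front',-40),('tip',-118)):
  P=np.array([.540,-.305,.075])-x/1e3*np.array([.2009,.9796,0]);q=proj(g,P);print(n,np.round(proj(f,P)),np.round([(q[0]-130)*6,(q[1]-150)*6]))
"
```

```text
tcp [ 0.5381 -0.3121  0.0536] [274. 249.] crop [230. 383.]
grasp [ 0.5382 -0.3121  0.0723] [274. 265.] crop [221. 357.]
padL front [ 0.4988 -0.2927  0.0666] [188. 240.] crop [278. 297.]
padL front up [ 0.4988 -0.2927  0.0836] [179. 255.] crop [270. 273.]
padL centre [ 0.4965 -0.3035  0.0836] [181. 277.] crop [247. 270.]
padLback [ 0.4943 -0.3143  0.0666] [192. 279.] crop [232. 291.]
padR front [ 0.582  -0.3099  0.0666] [359. 240.] crop [214. 442.]
padRback [ 0.5775 -0.3315  0.0666] [356. 279.] crop [167. 436.]
rear [275. 325.] [150. 345.]
c [274. 254.] [234. 356.]
front [274. 171.] [320. 367.]
tip [273. -36.] [489. 390.]
```

```bash
python3 -m handwheel '0.4 -5 12 0 0 0 85; 0.4 -5 12 0 0 0 85;0.4 -5 12 0 0 0 50; 0.4 -5 12 0 0 0 40' 30; python3 -c "
from h import *
f=shot('wrist','w11');shot('scene','s11');st()
cv2.imwrite('pics/s11c.png',cv2.resize(cv2.imread('pics/s11.png')[150:250,130:240],(660,600),interpolation=cv2.INTER_CUBIC))"
```

```text
clock: 15.78
tcp_pos: [0.5382, -0.307, 0.0397]
orientation: [-3.125, 0.32, 0.005]
contact_force: [0.1, -0.0, -0.3]
grip_width: 0.0508
15.88 p [ 0.5382 -0.307   0.0397] x [ 0.979 -0.203 -0.003] z [-0.003  0.001 -1.   ] F [ 0.2 -0.2  0.4] w 0.0399 j [ 0.67  0.61 -0.35  1.8   0.28  0.78 -0.02]
```

View pics/w11.png

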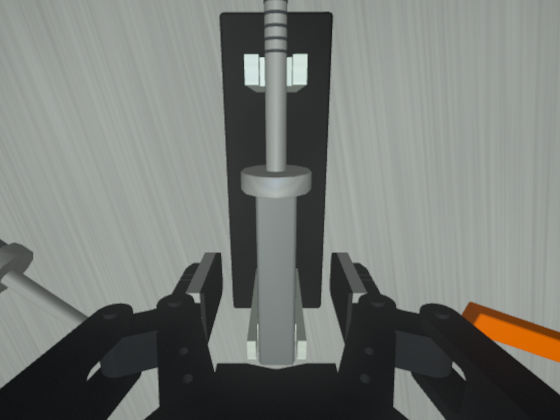

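View pics/s11c.png

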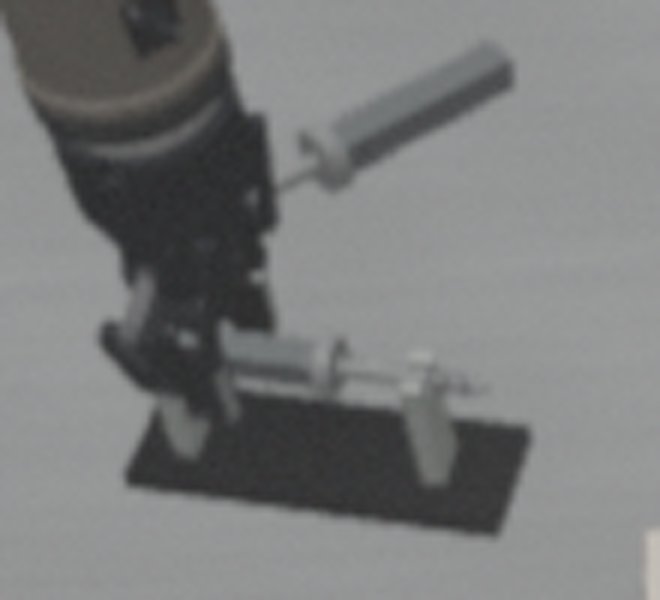

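```bash
python3 -m handwheel '0.5 -6 0 0 0 0 30; 0.5 -6 0 0 0 0 10; 0.5 -6 0 0 0 0 10; 0.5 -6 0 0 0 0 10; 0.5 -6 0 0 0 0 10' 60; python3 -c "
from h import *
f=shot('wrist','w12');shot('scene','s12');st()
cv2.imwrite('pics/s12c.png',cv2.resize(cv2.imread('pics/s12.png')[150:250,130:240],(660,600),interpolation=cv2.INTER_CUBIC))"
```

```text
clock: 16.5
tcp_pos: [0.5403, -0.3007, 0.0399]
orientation: [-3.125, 0.319, 0.004]
contact_force: [0.6, 3.3, 3.5]
grip_width: 0.0148
16.6 p [ 0.5403 -0.3007  0.0399] x [ 0.979 -0.202 -0.003] z [-0.003  0.001 -1.   ] F [1.2 2.8 3.6] w 0.0149 j [ 0.66  0.61 -0.35  1.8   0.28  0.78 -0.03]
```

View pics/w12.png

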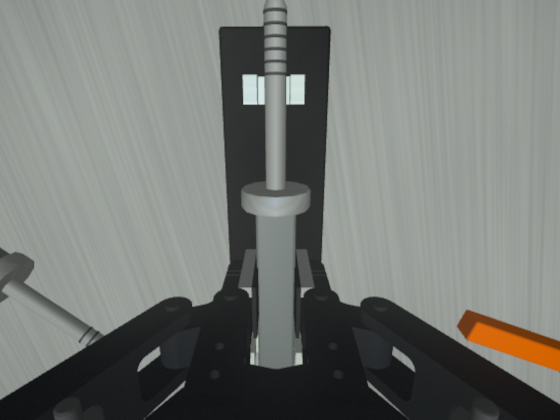

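View pics/s12c.png

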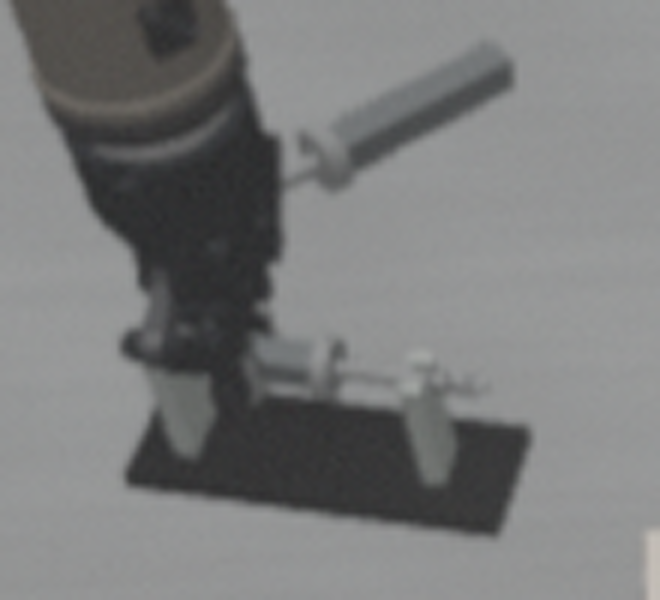

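Gripped at 14.9 mm, with the pads on the handle's middle clear of the rear post. Lifting straight up.

```bash
python3 -m handwheel '0 0 -10 0 0 0 10; 0 0 -25 0 0 0 10; 0 0 -50 0 0 0 10; 0 0 -90 0 0 0 10; 0 0 -130 0 0 0 10; 0 0 -130 0 0 0 10;0 0 -130 0 0 0 10' 60; python3 -c "
from h import *
f=shot('wrist','w13');shot('scene','s13');st()
cv2.imwrite('pics/s13c.png',cv2.resize(cv2.imread('pics/s13.png')[120:250,110:250],(646,600),interpolation=cv2.INTER_CUBIC))"
```

```text
clock: 17.48
tcp_pos: [0.5396, -0.3015, 0.1697]
orientation: [3.125, -0.32, -0.006]
contact_force: [-0.0, 0.6, -1.0]
grip_width: 0.0151
17.57 p [ 0.5392 -0.3011  0.1685] x [ 0.979 -0.203 -0.006] z [-0.006  0.001 -1.   ] F [-0.9  0.4 -0.3] w 0.0149 j [ 0.7   0.46 -0.39  1.71  0.2   1.01  0.03]
```

View pics/w13.png

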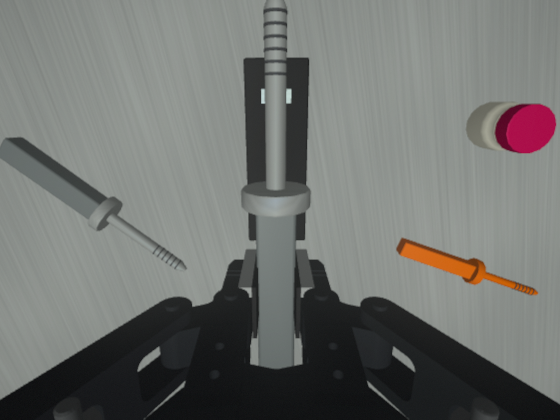

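View pics/s13c.png

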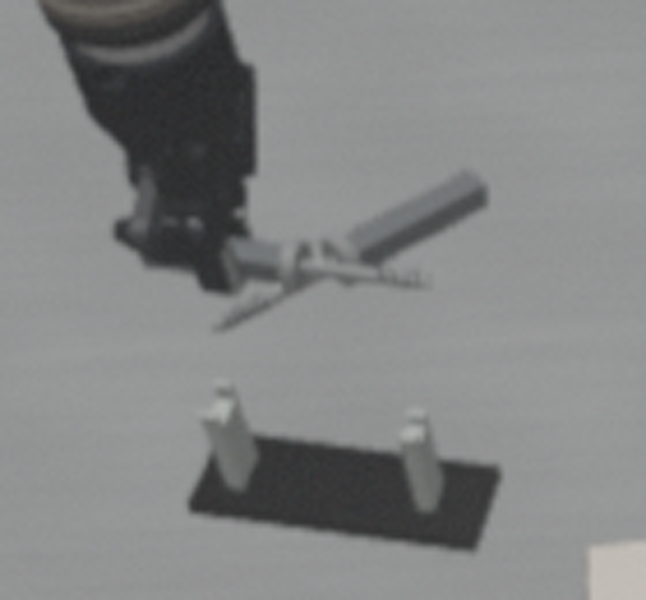

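```bash
python3 -c "
from h import *
f=load('w13');p,Q,o=pose()
for y in (-.114,-.044,-.036,.044): print(y,np.round(proj(f,p+Q.apply([0,y,-.035])),1))
row([.54,-.02,.26],down(1,0));row([.42,-.02,.26],down(1,0))
M=R.from_rotvec(f['rvec']);print('cam z in tool',(Q.inv()*M.inv()).apply([0,0,1]),Q.inv().apply(ray(f,0,0)[0]-p))
"
```

```text
-0.114 [271.7 -14.7]
-0.044 [272.5 183.7]
-0.036 [272.6 202.5]
0.044 [273.2 360.4]
row [ -56.7 -275.5  -91.1] [ -0.05   0.32 -11.69]
row [-174.2 -251.1  -90.4] [ -0.05   0.32 -11.69]
cam z in tool [0.00196057 0.29336699 0.95599789] [ 0.00107872 -0.0748659  -0.16508259]
```

```bash
python3 -c "
from h import *
f=load('w13');cv2.imwrite('pics/w13c.png',cv2.resize(f['pixels'][0:225,215:335,::-1],(427,800),interpolation=cv2.INTER_CUBIC)[:600]);
cv2.imwrite('pics/w13d.png',cv2.resize(f['pixels'][170:240,215:335,::-1],(800,467),interpolation=cv2.INTER_CUBIC))"
```

```text
(no output)
```

View pics/w13c.png

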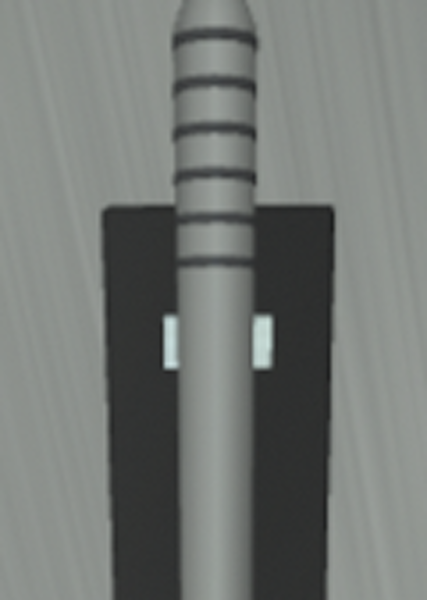

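View pics/w13d.png

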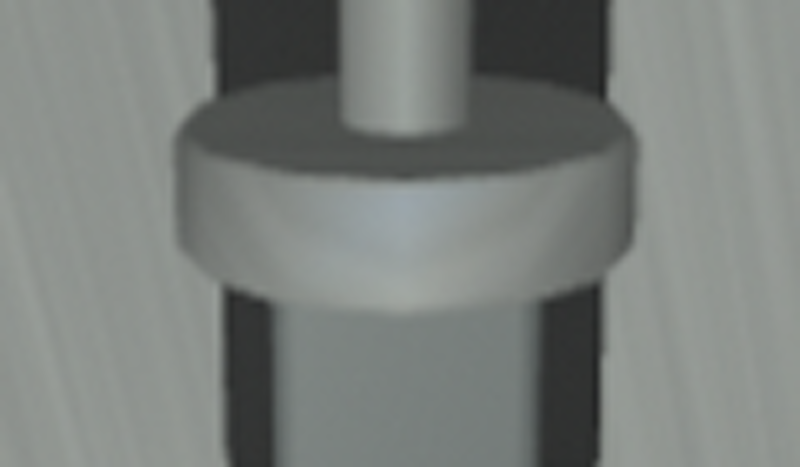

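```bash
python3 -m handwheel '-20 -60 -20 0 0 -6 10; -40 -120 -50 0 0.2 -11.7 10; -50 -180 -80 0 0.3 -11.7 10; -57 -240 -91 0 0.3 -11.7 10; -57 -275 -91 0 0.3 -11.7 10; -57 -275 -91 0 0.3 -11.7 10; -57 -275 -91 0 0.3 -11.7 10' 60;python3 -c "
from h import *
f=shot('wrist','w14');st()"
```

```text
clock: 18.45
tcp_pos: [0.5398, -0.0211, 0.2598]
orientation: [3.141, 0.0, -0.0]
contact_force: [-0.8, -0.8, -1.3]
grip_width: 0.0147
18.5 p [ 0.5398 -0.0219  0.2598] x [ 1.    -0.001 -0.   ] z [-0. -0. -1.] F [-0.1 -0.6 -0.9] w 0.0147 j [ 0.42  0.26 -0.59  1.79  0.16  1.14 -0.22]
```

View pics/w14.png

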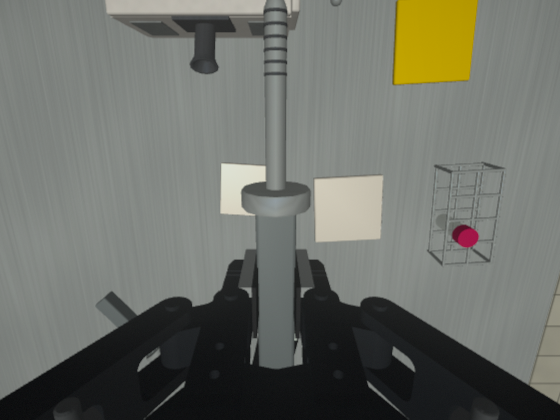

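The rod is held straight along the tool's −y. In the wrist view the tube mouth is at about (205,66). I'll take a second view from the other side to triangulate it.

```bash
python3 -m handwheel '-60 0 0 0 0 0 10; -120 0 0 0 0 0 10; -120 0 0 0 0 0 10; -120 0 0 0 0 0 10' 60;python3 -c "
from h import *
f=shot('wrist','w15');st()
cv2.imwrite('pics/w15c.png',np.hstack([cv2.resize(load('w14')['pixels'][0:120,90:250,::-1],(800,600),interpolation=cv2.INTER_CUBIC)]))
cv2.imwrite('pics/w15d.png',np.hstack([cv2.resize(f['pixels'][0:120,290:450,::-1],(800,600),interpolation=cv2.INTER_CUBIC)]))"
```

```text
clock: 19.0
tcp_pos: [0.4209, -0.0217, 0.2609]
orientation: [3.141, -0.003, 0.005]
contact_force: [0.2, -0.4, -0.8]
grip_width: 0.0148
19.05 p [ 0.4214 -0.0213  0.2609] x [ 1.    -0.001  0.003] z [ 0.003  0.    -1.   ] F [ 0.1  0.1 -0.6] w 0.0151 j [ 0.51  0.03 -0.61  2.03  0.02  1.09 -0.11]
```

View pics/w15c.png

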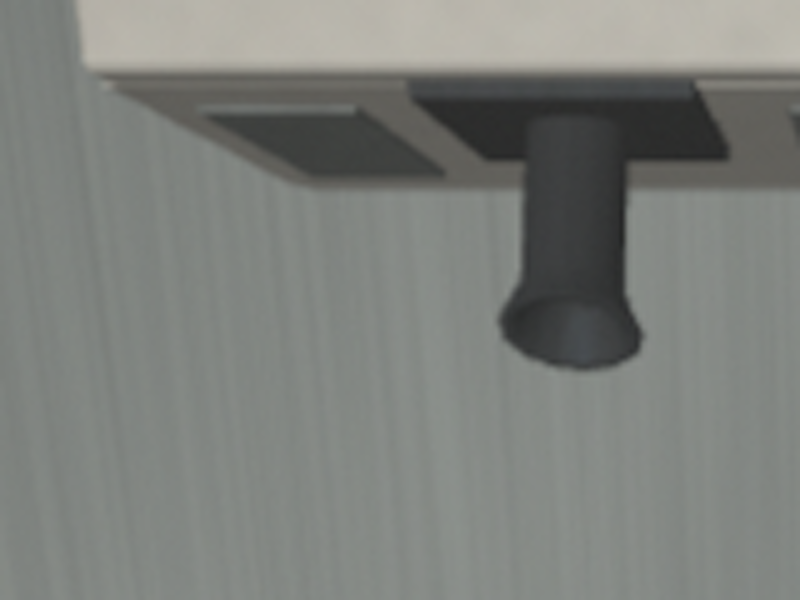

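View pics/w15d.png

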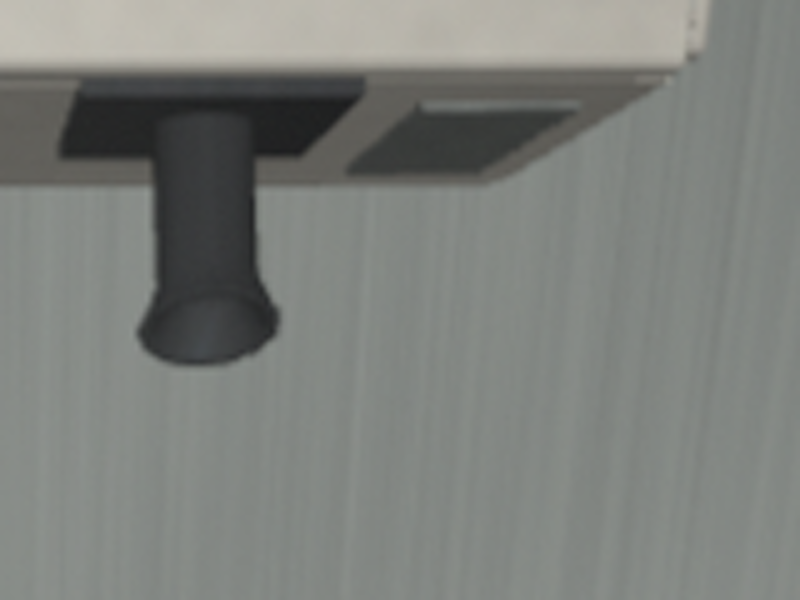

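```bash
python3 -c "
from h import *
np.set_printoptions(precision=4,suppress=True)
a=load('w14');b=load('w15')
A=lambda x,y:(a,90+x/5,y/5);B=lambda x,y:(b,290+x/5,y/5)
print('mouth',tri(A(571,333),B(208,329)),plane(*A(571,333),.095),plane(*B(208,329),.095))
print('base-axis pts',plane(*A(576,118),.11),plane(*B(206,114),.11), tri(A(576,118),B(206,114)))
print('edge A',plane(*A(100,72),.105),plane(*A(690,76),.105),'B',plane(*B(100,72),.105),plane(*B(680,72),.105))
print('tube sides lower', tri(A(576,280),B(207,280)))
"
```

```text
mouth (array([0.4745, 0.0874, 0.0957]), [np.float64(0.0012114924388938848), np.float64(0.0012114924389236875)]) [0.4744 0.0875 0.095 ] [0.4746 0.0875 0.095 ]
base-axis pts [0.4805 0.12   0.11  ] [0.4703 0.1201 0.11  ] (array([0.4748, 0.1262, 0.0807]), [np.float64(0.05697051103518809), np.float64(0.05697051103520989)])
edge A [0.3978 0.1282 0.105 ] [0.4996 0.1275 0.105 ] B [0.4524 0.1277 0.105 ] [0.5529 0.1274 0.105 ]
tube sides lower (array([0.4749, 0.0968, 0.0899]), [np.float64(0.32580843829600264), np.float64(0.3258084382960123)])
```

```bash
cat >> h.py <<'E'
LOC=np.array([.0015,-.1115,-.035]); M=np.array([.4745,.0874,.0957])
def tubeR(deg=25):
    c,s=np.cos(np.radians(deg)),np.sin(np.radians(deg)); x=np.array([1,0,0.]);y=np.array([0,-c,s]); return R.from_matrix(np.c_[x,y,np.cross(x,y)])
def ins(out,deg=25):
    Q=tubeR(deg); a=np.array([0,-np.cos(np.radians(25)),np.sin(np.radians(25))]); return M+a*out-Q.apply(LOC),Q
E
python3 -c "
from h import *
for o in (.08,.03):
  p,Q=ins(o);print(p);row(p,Q)"
```

```text
[ 0.473      -0.10094958  0.14491062]
row [ 51.3  79.6 116.1] [-25.02  -0.15  -0.12]
[ 0.473      -0.05563419  0.12377971]
row [ 51.2  34.3 137.2] [-25.02  -0.15  -0.12]
```

```bash
python3 -m handwheel '15 40 10 -8 0 0 10; 35 80 30 -17 0 0 10; 51 80 60 -25 -0.1 -0.1 10; 51 80 90 -25 -0.1 -0.1 10; 51 80 116 -25 -0.1 -0.1 10; 51 80 116 -25 -0.1 -0.1 10; 51 80 116 -25 -0.1 -0.1 10' 60;python3 -c "
from h import *
f=shot('wrist','w16');shot('scene','s16');st()
p,Q=ins(.08);row(p,Q)
p,Q=ins(.025);row(p,Q)
cv2.imwrite('pics/s16c.png',cv2.resize(cv2.imread('pics/s16.png')[90:230,220:400],(771,600),interpolation=cv2.INTER_CUBIC))"
```

```text
clock: 19.92
tcp_pos: [0.4728, -0.1003, 0.1452]
orientation: [2.706, 0.001, 0.001]
contact_force: [0.8, 0.4, -0.8]
grip_width: 0.0146
20.02 p [ 0.4728 -0.1004  0.1458] x [1.    0.001 0.002] z [ 0.002 -0.422 -0.906] F [1.3 0.5 0.2] w 0.0146 j [ 0.28  0.34 -0.6   2.08  0.71  1.05 -0.75]
row [0.2 0.2 1. ] [-0.03 -0.13  0.01]
row [  0.2 -54.8   1. ] [-0.03 -0.13  0.01]
```

View pics/w16.png

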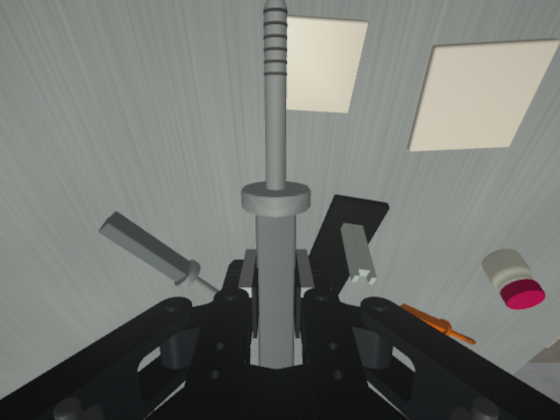

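View pics/s16c.png

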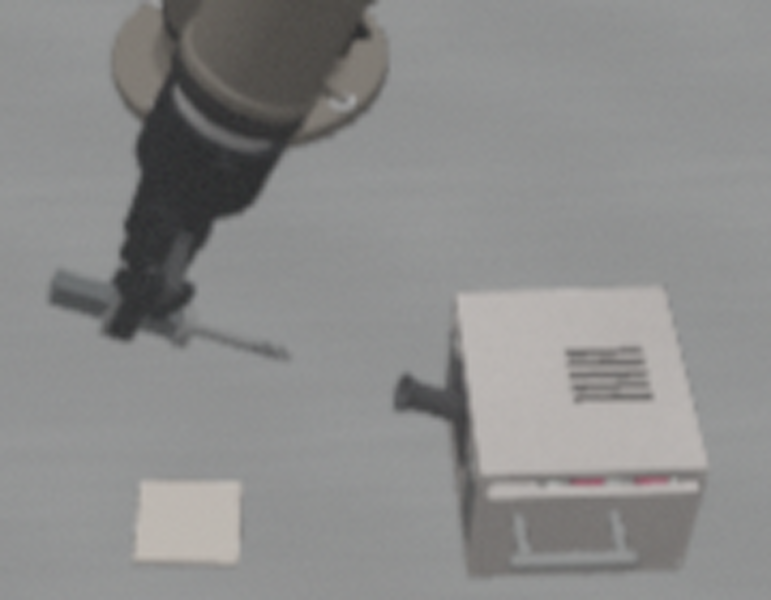

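```bash
python3 -c "
from h import *
g=load('s16');p,Q,o=pose()
for n,P in (('tip',p+Q.apply(LOC)),('collarfront',p+Q.apply([.0015,-.0415,-.035])),('rear',p+Q.apply([.0015,.0465,-.035])),('mouth',M),('base',M+np.array([0,.0408,-.019]))):
  q=proj(g,P);print(n,P.round(4),np.round([(q[0]-220)*771/180,(q[1]-90)*600/140],1))
c=cv2.imread('pics/s16.png')[130:200,225:345];cv2.imwrite('pics/s16d.png',cv2.resize(c,(800,467),interpolation=cv2.INTER_CUBIC))"
```

```text
tip [0.4742 0.0155 0.1304] [290.  358.4]
collarfront [ 0.4742 -0.048   0.16  ] [186.4 327.7]
rear [ 0.4742 -0.1277  0.1971] [ 49.6 287.1]
mouth [0.4745 0.0874 0.0957] [402.2 393.4]
base [0.4745 0.1282 0.0767] [463.5 411.6]
```

View pics/s16d.png

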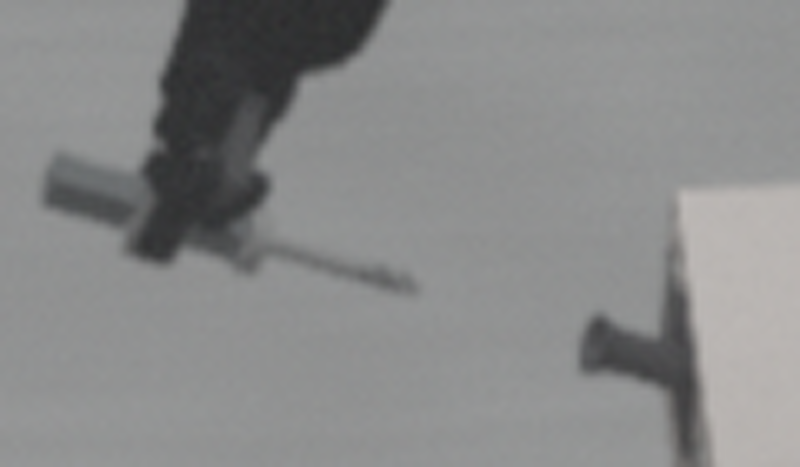

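The predicted rod tip (290,358 in the crop) matches what I see, so alignment is good. Approaching the mouth and starting in.

```bash
python3 -m handwheel '0.2 -20 0.6 0 0 0 10; 0.2 -40 0.6 0 0 0 10; 0.2 -60 0.6 0 0 0 10; 0.2 -72 0.6 0 0 0 10; 0.2 -72 0.6 0 0 0 10;0.2 -72 0.6 0 0 0 10' 60;python3 -c "
from h import *
st();p,Q=ins(.008);row(p,Q)
shot('wrist','w17');shot('scene','s17')
cv2.imwrite('pics/s17d.png',cv2.resize(cv2.imread('pics/s17.png')[140:210,260:360],(800,560),interpolation=cv2.INTER_CUBIC))"
```

```text
clock: 20.78
tcp_pos: [0.4719, -0.0362, 0.1141]
orientation: [2.705, 0.001, 0.001]
contact_force: [0.9, -0.2, -0.4]
grip_width: 0.015
20.77 p [ 0.4719 -0.0362  0.1141] x [1.    0.001 0.   ] z [ 0.001 -0.423 -0.906] F [ 0.9 -0.2 -0.4] w 0.015 j [ 0.16  0.41 -0.62  2.08  0.74  1.07 -0.93]
row [ 1.1 -0.3 -0.5] [ 0.03 -0.03  0.03]
```

View pics/s17d.png

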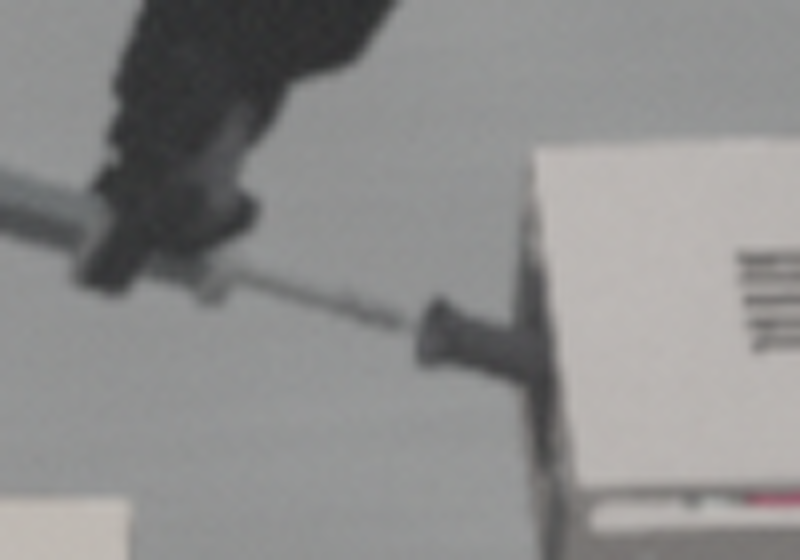

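View pics/w17.png

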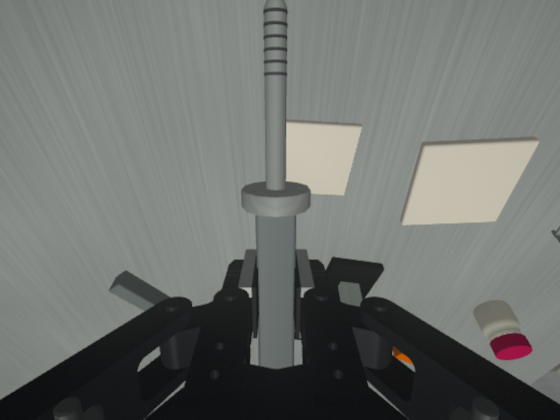

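```bash
python3 -m handwheel '0.9 -4 -0.3 0 0 0 10; 0.9 -8 -0.3 0 0 0 10; 0.9 -13 -0.3 0 0 0 10; 0.9 -18 -0.3 0 0 0 10; 0.9 -23 -0.3 0 0 0 10; 0.9 -28 -0.3 0 0 0 10' 60;python3 -c "
from h import *
st();p,Q=ins(-.02);row(p,Q)"
```

```text
clock: 21.62
tcp_pos: [0.4726, -0.0095, 0.102]
orientation: [2.705, 0.003, 0.0]
contact_force: [-0.2, -0.1, -0.9]
grip_width: 0.0147
21.62 p [ 0.4726 -0.0095  0.102 ] x [ 1.     0.002 -0.   ] z [ 0.    -0.422 -0.906] F [-0.2 -0.1 -0.9] w 0.0147 j [ 0.11  0.45 -0.63  2.07  0.74  1.07 -0.99]
row [ 0.4  1.  -0.3] [-0.01 -0.03  0.11]
```

```bash
python3 -m handwheel '0.3 -6 -0.2 0 0 0 10; 0.3 -12 -0.2 0 0 0 10; 0.3 -18 -0.2 0 0 0 10; 0.3 -24 -0.2 0 0 0 10; 0.3 -30 -0.2 0 0 0 10; 0.3 -36 -0.2 0 0 0 10; 0.3 -40 -0.2 0 0 0 10' 60;python3 -c "
from h import *
st();p,Q=ins(-.07);row(p,Q)
shot('scene','s18');f=shot('wrist','w18')
cv2.imwrite('pics/s18d.png',cv2.resize(cv2.imread('pics/s18.png')[140:210,260:360],(800,560),interpolation=cv2.INTER_CUBIC))"
```

```text
clock: 22.5
tcp_pos: [0.4728, 0.0269, 0.0852]
orientation: [2.706, 0.003, 0.0]
contact_force: [0.7, 0.6, -1.0]
grip_width: 0.0141
22.5 p [0.4728 0.0269 0.0852] x [ 1.     0.002 -0.   ] z [ 0.    -0.422 -0.906] F [ 0.7  0.6 -1. ] w 0.0141 j [ 0.04  0.5  -0.63  2.06  0.75  1.09 -1.07]
row [ 0.2 -8.9 -0.1] [-0.01 -0.03  0.11]
```

View pics/s18d.png

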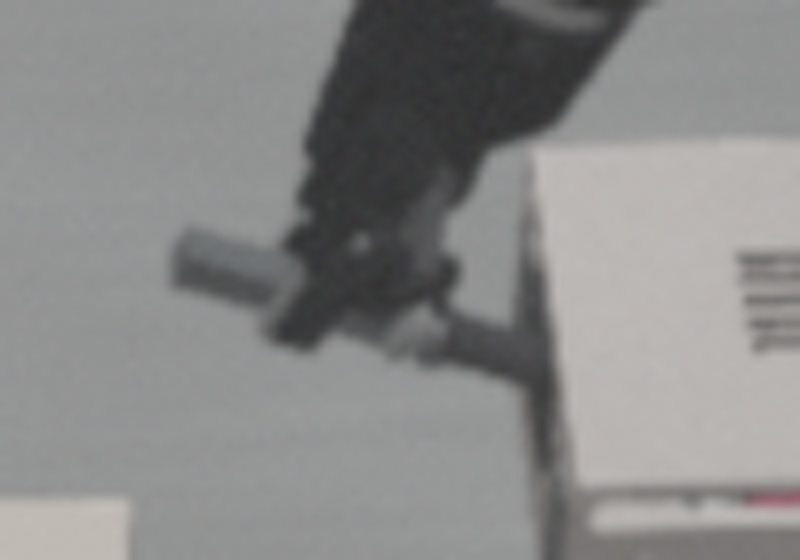

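View pics/w18.png

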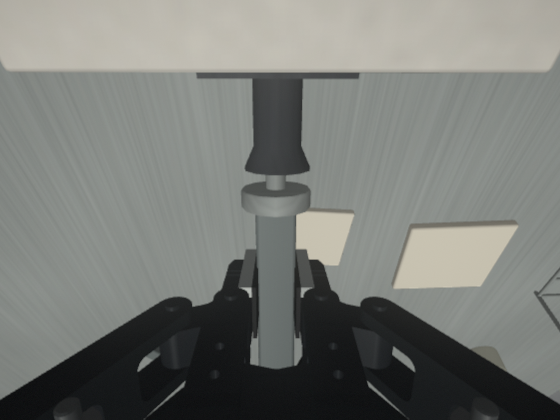

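The probe is in the tube, with about 9 mm left between collar (row 187) and rim (row 172). Going on slowly until it makes contact.

```bash
python3 -m handwheel '0.2 -2 0 0 0 0 10; 0.2 -4 0 0 0 0 10; 0.2 -6 0 0 0 0 10; 0.2 -7 0 0 0 0 10;0.2 -8 0 0 0 0 10;0.2 -9 0 0 0 0 10' 60; python3 -m handwheel '0 -1 0 0 0 0 10; 0 -1.5 0 0 0 0 10;0 -1.5 0 0 0 0 10'
```

```text
clock: 23.35
tcp_pos: [0.4729, 0.0339, 0.0818]
orientation: [2.704, 0.002, -0.0]
contact_force: [0.6, -3.2, 3.2]
grip_width: 0.0151
clock: 23.72
tcp_pos: [0.4729, 0.0339, 0.0818]
orientation: [2.702, -0.0, -0.001]
contact_force: [-0.7, -5.5, 7.5]
grip_width: 0.0153
```

```bash
python3 -m handwheel '0 -0.5 0 0 0 0 10; 0 -0.5 0 0 0 0 10;0 -0.5 0 0 0 0 10;0 -0.5 0 0 0 0 10;0 -0.5 0 0 0 0 10;0 -0.5 0 0 0 0 10;0 -0.5 0 0 0 0 10;0 -0.5 0 0 0 0 10'; python3 -c "
from h import *
st();f=shot('wrist','w19');shot('scene','s19')
cv2.imwrite('pics/w19c.png',cv2.resize(f['pixels'][60:230,175:375,::-1],(706,600),interpolation=cv2.INTER_CUBIC))"
```

```text
clock: 24.72
tcp_pos: [0.4729, 0.0339, 0.0818]
orientation: [2.701, -0.001, -0.001]
contact_force: [-2.1, -6.0, 10.0]
grip_width: 0.0148
24.73 p [0.4729 0.0339 0.0818] x [ 1. -0. -0.] z [-0.001 -0.427 -0.904] F [-2.1 -6.  10. ] w 0.0148 j [ 0.02  0.51 -0.63  2.05  0.75  1.09 -1.09]
```

View pics/w19c.png

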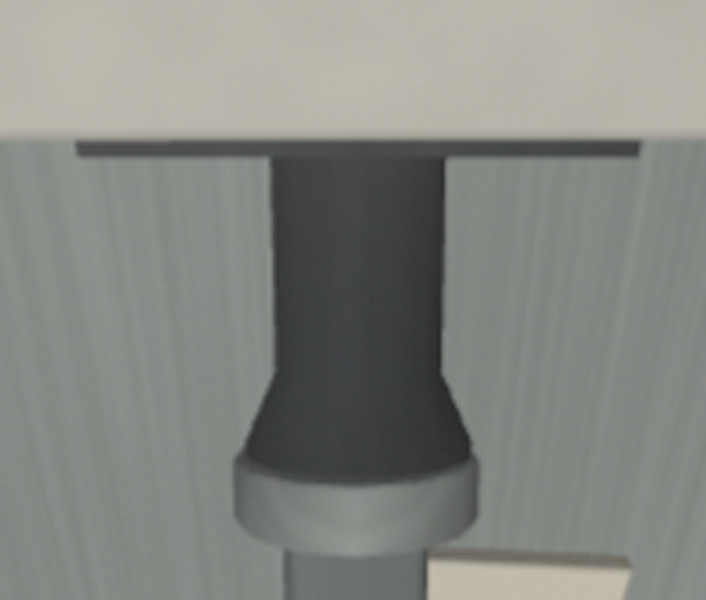

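The collar sits flush against the flared mouth (crop row ~465) and was held for over a second. Drawing it out.

```bash
python3 -m handwheel '0 2 0 0 0 0 10; 0 8 0 0 0 0 10; 0 16 0 0 0 0 10; 0 26 0 0 0 0 10; 0 36 0 0 0 0 10;0 46 0 0 0 0 10;0 56 0 0 0 0 10;0 66 0 0 0 0 10;0 76 0 0 0 0 10;0 90 0 0 0 0 10;0 110 0 0 0 0 10;0 110 0 0 0 0 10' 60; python3 -c "
from h import *
st();f=shot('wrist','w20');shot('scene','s20')
cv2.imwrite('pics/s20c.png',cv2.resize(cv2.imread('pics/s20.png')[90:230,220:400],(771,600),interpolation=cv2.INTER_CUBIC))
Q=down(1,0);T=np.array([.6365,-.0815,.108])
p=T-Q.apply(LOC);print(p);row(p+[0,0,.08],Q);row(p,Q)"
```

```text
clock: 26.32
tcp_pos: [0.4731, -0.065, 0.1279]
orientation: [2.705, -0.002, 0.001]
contact_force: [-0.5, -0.0, -1.0]
grip_width: 0.015
26.32 p [ 0.4731 -0.065   0.1279] x [ 1.    -0.001  0.001] z [ 0.    -0.423 -0.906] F [-0.5 -0.  -1. ] w 0.015 j [ 0.21  0.38 -0.61  2.08  0.73  1.06 -0.85]
[ 0.635 -0.193  0.073]
row [161.6 128.8  31.6] [ 2.497e+01 -2.000e-02  8.000e-02]
row [161.6  95.  104.1] [ 2.497e+01 -2.000e-02  8.000e-02]
```

View pics/s20c.png

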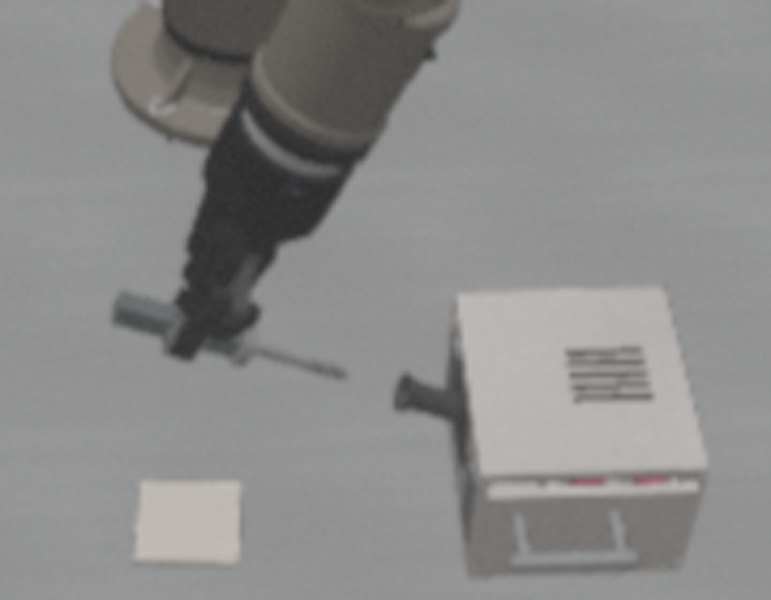

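View pics/w20.png

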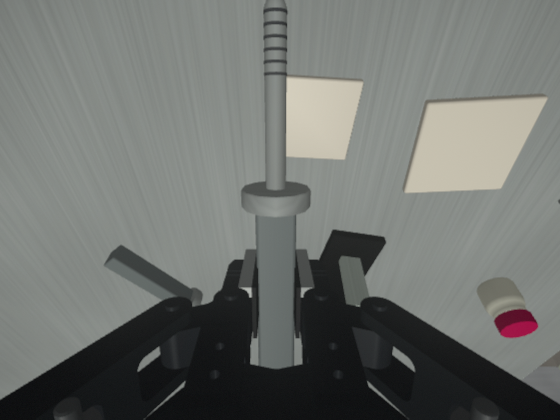

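```bash
python3 -m handwheel '0 30 -30 8 0 0 10; 30 60 -30 16 0 0 10; 80 90 -10 25 0 0 10; 120 115 15 25 0 0 10; 162 129 31 25 0 0 10; 162 129 31 25 0 0 10;162 129 31 25 0 0 10;162 129 31 25 0 0 10' 60; python3 -c "
from h import *
st();Q=down(1,0);T=np.array([.6365,-.0815,.108]);row(T-Q.apply(LOC),Q)"
```

```text
clock: 27.42
tcp_pos: [0.6349, -0.1917, 0.1539]
orientation: [-3.141, -0.005, 0.001]
contact_force: [-0.1, -0.5, -1.3]
grip_width: 0.0148
27.43 p [ 0.6349 -0.1917  0.1539] x [ 1.     0.003 -0.001] z [-0.001  0.    -1.   ] F [-0.1 -0.5 -1.3] w 0.0148 j [ 0.61  0.58 -0.59  1.61  0.36  1.06 -0.08]
row [ 0.2  1.3 80.9] [-0.01  0.03  0.2 ]
```

```bash
python3 -m handwheel '0 0.5 20 0 0 0 10; 0 1 45 0 0 0 10; 0 1 65 0 0 0 10; 0 1 77 0 0 0 10; 0 1 80 0 0 0 10;0 1 80 0 0 0 10;0 1 80 0 0 0 10;0 1 80 0 0 0 10;0 1 80 0 0 0 10' 60; python3 -c "
from h import *
st();p,Q,o=pose();print('tip',p+Q.apply(LOC))
f=shot('wrist','w21');s=shot('scene','s21');t=shot('top','t21')
print(proj(s,p+Q.apply(LOC)),proj(t,p+Q.apply(LOC)))
cv2.imwrite('pics/t21c.png',cv2.resize(cv2.imread('pics/t21.png')[125:265,190:390],(800,560),interpolation=cv2.INTER_CUBIC))
cv2.imwrite('pics/s21c.png',cv2.resize(cv2.imread('pics/s21.png')[150:310,150:400],(800,512),interpolation=cv2.INTER_CUBIC))"
```

```text
clock: 28.55
tcp_pos: [0.6356, -0.1941, 0.074]
orientation: [3.142, 0.003, 0.001]
contact_force: [0.1, 0.1, -1.4]
grip_width: 0.0149
28.55 p [ 0.6356 -0.1941  0.074 ] x [1.    0.002 0.   ] z [ 0. -0. -1.] F [ 0.1  0.1 -1.4] w 0.0149 j [ 0.59  0.67 -0.55  1.66  0.42  0.93 -0.12]
tip [ 0.63690587 -0.08260418  0.108999  ]
(np.float64(250.5686235891917), np.float64(228.33908125935508)) (np.float64(314.0862126108871), np.float64(172.84653840145293))
```

View pics/t21c.png

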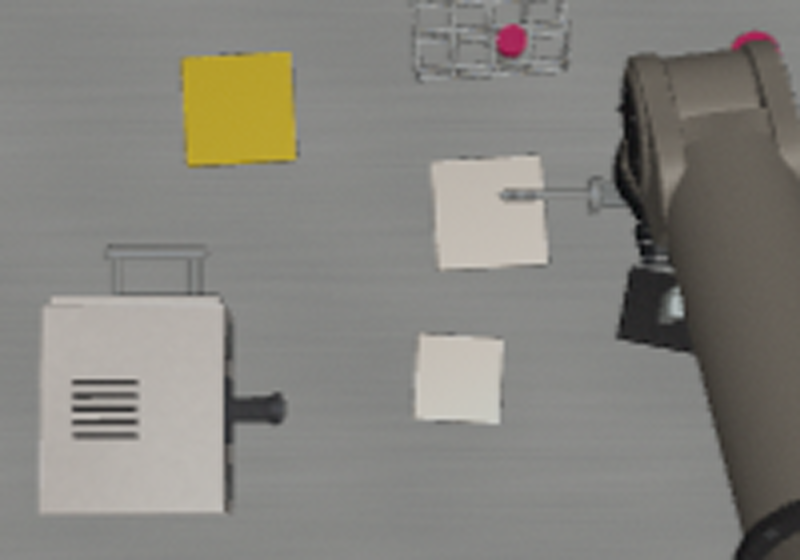

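View pics/s21c.png

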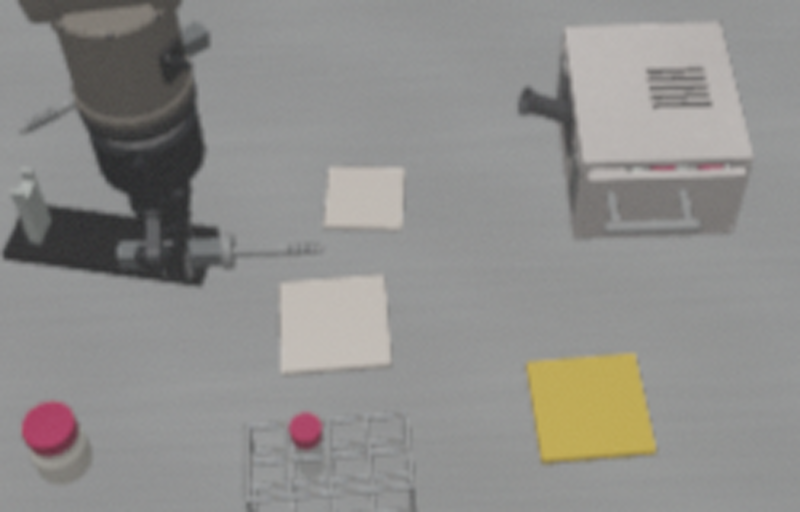

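View pics/w21.png

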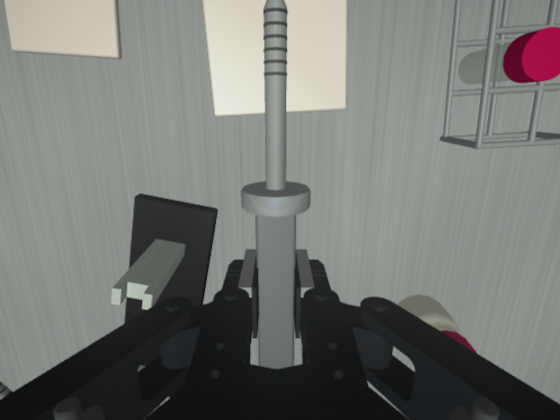

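```bash
python3 -m handwheel '0 0 0 0 0 0 10; 0 0 0 0 0 0 10; 0 0 0 0 0 0 10; 0 0 0 0 0 0 10' 60; python3 -c "
from h import *
s=load('s21');t=load('t21');w=load('w21')
S=lambda x,y:(s,150+x*.3125,150+y*.3125);T=lambda x,y:(t,190+x/4,125+y/4)
tip=tri(S(325,249),T(500,195));col=tri(S(232,252),T(592,194));print(tip,col,np.degrees(np.arcsin((tip[0][2]-col[0][2])/np.linalg.norm(tip[0]-col[0]))))
# bystanders: before/after colour difference around them
a=load('scene0')['pixels'].astype(int);b=s['pixels'].astype(int)
for n,(x0,y0,x1,y1) in dict(bottle=(418,180,455,236),jar=(152,272,182,302),rack=(222,276,284,316),yellow=(310,258,360,296)).items(): print(n,np.abs(a-b)[y0:y1,x0:x1].mean().round(2))
st();from bench import readout;print(np.abs(readout.get_obs()['qvel']).max())
"
```

```text
clock: 29.2
tcp_pos: [0.6354, -0.194, 0.0736]
orientation: [-3.141, -0.003, 0.0]
contact_force: [0.6, 0.0, -0.5]
grip_width: 0.0154
(array([ 0.63423684, -0.08287312,  0.10754972]), [np.float64(2.5792781753507605), np.float64(2.5792781753507588)]) (array([ 0.63464957, -0.15397768,  0.10774361]), [np.float64(1.7570146365321437), np.float64(1.7570146365320618)]) -0.15623202866569835
bottle 3.89
jar 3.66
rack 3.86
yellow 3.78
29.2 p [ 0.6354 -0.194   0.0736] x [ 1.     0.002 -0.   ] z [-0.  0. -1.] F [ 0.6  0.  -0.5] w 0.0154 j [ 0.59  0.67 -0.55  1.66  0.42  0.93 -0.12]
0.0008976019408326927
```

The tip is at (0.634…0.637, −0.083, 0.108), about 10 cm above the tile centre. The rod is level to −0.2° and still, and the bystanders differ from the start only by image noise. The drawer is shut. Handing in.

```bash
python3 -c "
from bench import workorder; print(workorder.hand_in())"
```

```text
the job is handed in; nothing more can be done
None
```

I pushed the drawer shut and took the smaller grey rod from the cradle. It went down the guide tube to the collar stop, stayed there just over 1 s, and came out again. I handed in at about 29 s of the 64 s allowed, with the rod held over the larger white tile.

**Final checks**
- **Tip position:** it triangulated to (0.634, −0.083, 0.108) m. That is within about 4 mm of the tile centre sideways and about 10 cm above it.
- **Rod:** level to −0.2°, and the arm was still. The wrist force was near zero, so only the gripper carries it.
- **Drawer:** it did not move under 30 N, and the top view shows its front plate tight against the cabinet.
- **Bystanders:** around the bottle, jar and rack, the before and after pictures differ only by image noise.

**What went wrong or disagreed**
- **First drawer push:** the closed fingertips sat about 13 mm behind the stated tool end, so they rode up onto the handle bar. I pushed again lower down, and gripped the rod lower for the same reason.
- **Red caps:** they still show in the slot above the drawer's low front. I took that as normal for a shut drawer.
- **Camera agreement:** the top and scene rays to the tip missed each other by about 5 mm. The tool pose and the grasp measurement put the tip about 3 mm from the triangulated point.

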